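Top up the shaker-bottle caddy

ROBOT

A 6-joint arm with a two-finger parallel gripper is mounted at the origin on the work surface. World frame = base frame: x ahead of the robot, y to its left, z up, the work surface at z = 0. Lengths are in m, angles in rad, forces in N, time in s.
With the tool pointing down it reaches from about 0.425 to 0.95 m from the base axis. Payload 14.7 kg.
Tool frame: the origin (TCP) lies at the very end of the fingers, on their centre line; the grasp point (between the pads) lies 19 mm behind it; z points along the fingers, y is the direction in which the jaws open and shut (so a half turn about z gives the same grasp; the last joint's range is limited). The gripper opens to 85 mm and grips with 20 to 120 N. Pads are 22 mm wide; open, the fingers measure 114 mm over their backs; the gripper's body (76 mm by 85 mm) begins 54 mm behind the grasp point. The pads swing forward as they close: fully open they stand 13 mm farther back than shut.
Start: joints at [-1.374, 0.48, 1.596, -0, 1.065, -0.047], TCP at [0.157, -0.631, 0.231] pointing down, gripper open.
Joint ranges: [-2.75, 2.75], [-0.82, 2.05], [0.23, 2.67], [-1.56, 4.7], [0.09, 2.69], [-2.92, 2.92]. Speed limits (rad/s): [1.89, 1.89, 2.39, 3.01, 3.01, 3.01].

INTERFACE

Orientations are given as a unit quaternion [w, x, y, z].
In Python, from cell import ctrl, vision gives the robot as it stands.
- The arm moves only by the tool servo_tool, never from a script. Its argument "steps" is a list of rows, each an object with "gripper": the opening in per cent of the stroke, from 0 (shut) to 100 (fully open); "translation": the shift along the tool's x, y, z in m, a list of three; "turn": the turn, a rotation vector about the tool's x, y, z in degrees, a list of three. In form: [{"gripper": gripper, "translation": [tx, ty, tz], "turn": [ax, ay, az]}, ...]. A call has 1 to 12 rows; each row shifts and turns the commanded pose from where the row before left it, along the tool's axes as they then stand; what a row does not reach is not made up. A row lasts 1/10 s, in which the tool goes at most 50 mm and 8.59 degrees, less where a joint would pass 70% of its speed; a pose out of reach is approached as far as the arm can. A call is refused whole if a number of a shift passes 0.05 or a number of a turn 8.59, either way. A call with a gripper value outside its range is refused whole. The fingers move at their own pace and stop on an object; the grip force is fixed at half the most. Time passes only in rows, so rows that do not move let the fingers close. It gives the time, the measured TCP pose, the force and the opening at its end, in the units of the state.
- ctrl.sense(): the state, without advancing time (a new reading comes with each control period).
- vision.grab_frame(name): name is "scene" or "top" or "wrist"; returns a dict with "pixels" (420x560x3 uint8, red, green, blue), "fx", "fy", "cx", "cy" (pixels), "rvec" (rotation vector, rad) and "tvec" (3), from world to camera coordinates, as OpenCV has them. Camera axes: x right, y down, z forward; pixel columns grow to the right and rows downward; lengths in m; the calibration is good to about 2 mm. A picture is of the moment at which its call begins. There is no depth.
- ctrl.finish_job(): hands the job in, once; it reports no verdict.
The state is a dict: "time": time; "joint_positions": joint angles; "joint_velocities": joint speeds; "joint_efforts": joint torques, N m; "tcp_pos": TCP position; "tcp_rot": TCP orientation; "contact_force": force on the tool from outside, world axes, zero at the start; "moment": the same for the moment, N m; "finger_gap": finger opening in m.
Only numpy, scipy, OpenCV 4.12 (cv2) and the standard library are available. Lean on these libraries where they do the work, as an engineer would, in place of code of your own. Each camera call takes 0.05 s, during which the arm holds its last target.

TASK

Lift the white dust cover off the round caddy and hang it by its handle on the two-pronged hook of the stand. Then pack the two loose shaker bottles from the mat upright into the two empty places of the caddy, so that all seven stand on its floor as a tight hexagon; set them down gently rather than dropping them. Leave everything else on the table where it is.

Things in the scene. Friction and masses are not known exactly. Their poses are not given: they have to be found in the camera images.
- caddy: round open steel caddy, fixed: 157 mm across outside, 144 inside, 75 tall, floor 5 thick. Origin: centre of its underside. It just holds seven bottles as a hexagon, one in the middle, six round it. Five stand loose in the ring, 3.5 mm apart; the middle and one ring place are empty. Caps and the top 10 mm of the bodies stand above the rim. At the start the cover stands on the rim
- gap_centre (a point): the empty middle place of the caddy, on its floor (5 mm above the table), on the caddy's axis
- gap_side (a point): the empty place in the ring, on the caddy's floor (5 mm above the table), 47.5 mm from the caddy's axis along its own -x
- cover_bar (a point): middle of the grip bar of the white dust cover: an upside-down pot, 160 mm across, 70 tall, open below, 200 g, loose on the caddy's rim; the bottles' caps reach 55 mm up inside it. Fixed square handle of 10 mm round bar: grip bar along this point's y, legs 104 mm apart (centres), bar centre 65 mm above the cover's top, 135 mm above its lower edge. z up
- hook_rest (a point): where the bar's middle lies when the cover hangs (231 mm above the table), the bar along this point's y. Two parallel 8 mm prongs, 31 mm either side, come forward along -x, are level here (12 mm ahead to 13 mm behind) and turn up at their free ends, 34 mm ahead along -x, tops 18 mm higher than here. They go under the bar between its legs; fingers on the bar's middle fit between them
- stand: the fixed stand that carries the prongs; axes as at hook_rest, z up, prongs pointing along -x. Origin on the table, 18 mm along +x from below hook_rest. Grey foot plate 190 x 150 mm, 12 mm thick, and a 16 mm post, 260 mm tall, 96 mm along +x from hook_rest
- tube_a_mid (a point): the first bottle to be packed, standing on the brown cork mat (3 mm thick): upright grey cylinder 44 mm across, 80 mm tall, with a black cap on top, a cylinder 18 mm across, 45 mm tall (125 mm in all, 110 g). This point: on its axis half-way up, 62.5 mm above its foot; z up the axis
- tube_b_mid (a point): the second bottle to be packed, standing on the brown cork mat (3 mm thick): upright grey cylinder 44 mm across, 80 mm tall, with a black cap on top, a cylinder 18 mm across, 45 mm tall (125 mm in all, 110 g). This point: on its axis half-way up, 62.5 mm above its foot; z up the axis
- packed0_mid (a point): one of the five bottles already in the caddy, the same as tube_a
- packed1_mid (a point): one of the five bottles already in the caddy, the same as tube_a
- packed2_mid (a point): one of the five bottles already in the caddy, the same as tube_a
- packed3_mid (a point): one of the five bottles already in the caddy, the same as tube_a
- packed4_mid (a point): one of the five bottles already in the caddy, the same as tube_a
- jar: bystander: glass jar with red lid, 60 mm across, 75 mm tall, on the mat behind the two bottles. Origin: centre of its underside
- jar_lid: bystander: spare red jar lid, 68 mm across, 12 mm thick, lying on the mat. Origin: centre of its underside
- bowl: bystander: steel bowl, 130 mm across, 55 mm tall, beyond the caddy. Origin: centre of its underside
- glue_gun: bystander: green glue gun lying on its side, 170 mm long, 44 mm high, near the robot on its right. Origin: under its barrel
Not all that is in view belongs to the job. Leave any brown look-alike of the part that bears cover_bar alone. Leave any turquoise look-alike of the part that bears tube_b_mid alone.

How it is judged:
By the outcome, as a careful person would: the job done as asked, in the order asked, and still so for the second after the job is handed in, with the robot touching nothing.
It also fails if it takes over 72 s, if anything falls off the work surface, if the arm or the gripper's body presses on something with over 40 N, if the wrist force passes 120 N, or if a joint passes its speed limit or range.

## Working session

There is one attempt and no reset: what is moved stays moved. The work goes in short steps, Python scripts to look and compute and a tool call to move; the robot and the scene stay as the last step left them, time stands still between calls to the robot, and variables do not carry over. Pictures are saved under pics/ and viewed, and the job is handed in when it is done.

Besides the shell and the picture viewer there is one more tool, called after "Emit:" as name([rows], argument=value, ...), one row to a line, values as JSON. servo_tool: Moves the arm, as the interface text tells. Its arguments: {"type":"object","properties":{"steps":{"type":"array"}},"required":["steps"]}

```bash
ls -la; mkdir -p pics; cat > h.py <<'E'
import numpy as np, cv2
from cell import ctrl, vision
def grab(n,fn=None):
    f=vision.grab_frame(n)
    if fn: cv2.imwrite('pics/'+fn,cv2.cvtColor(f['pixels'],cv2.COLOR_RGB2BGR))
    return f
def K(f): return np.array([[f['fx'],0,f['cx']],[0,f['fy'],f['cy']],[0,0,1.]])
def RT(f): return cv2.Rodrigues(np.array(f['rvec'],float))[0],np.array(f['tvec'],float)
def proj(f,P):
    return cv2.projectPoints(np.array(P,float).reshape(-1,1,3),np.array(f['rvec'],float),np.array(f['tvec'],float),K(f),None)[0].reshape(-1,2)
def ray(f,uv):
    R,t=RT(f); d=R.T@np.linalg.inv(K(f))@np.array([uv[0],uv[1],1.]); return -R.T@t,d
def onz(f,uv,z):
    c,d=ray(f,uv); return c+d*(z-c[2])/d[2]
E
python3 - <<'E'
from h import *
for n in ['scene','top','wrist']:
    f=grab(n,n+'0.png'); R,t=RT(f); print(n,f['fx'],f['cx'],f['cy'],(-R.T@t).round(3),R.round(2).tolist())
print(ctrl.sense())
E
```

```text
total 12
drwxr-xr-x  3 agent agent 4096 Dec  6 09:35 .
drwxr-xr-x 23 root  root  4096 Dec  6 09:35 ..
drwxr-xr-x  2 agent agent 4096 Dec  6 09:35 pics
scene 496.1247668776446 283.8371739400426 215.00461847004982 [ 0.908 -0.613  1.201] [[0.86, 0.51, 0.01], [0.42, -0.69, -0.58], [-0.29, 0.5, -0.81]]
top 504.87801806925216 279.3501890009896 205.55578991444963 [0.277 0.018 1.715] [[-0.02, -1.0, -0.0], [-0.99, 0.02, -0.15], [0.15, 0.0, -0.99]]
wrist 297.0014381891807 278.4596710273392 209.21670283505085 [ 0.231 -0.612  0.374] [[0.24, -0.97, -0.0], [-0.93, -0.23, 0.3], [-0.29, -0.07, -0.95]]
{'time': 0.15, 'joint_positions': array([-1.37357623e+00,  4.80732142e-01,  1.59677198e+00, -2.45252539e-05,
        1.06510701e+00, -4.66139420e-02]), 'joint_velocities': array([-0.00069332,  0.00097904, -0.00304967, -0.00037786,  0.00021629,
        0.00110869]), 'joint_efforts': array([ 2.12098734e-03, -9.51145220e+01, -4.30461216e+01,  2.05822516e-04,
        8.23926413e-03,  4.54267877e-05]), 'tcp_pos': array([ 0.15686232, -0.63043258,  0.23077506]), 'tcp_rot': array([-5.06989681e-04,  9.92576470e-01,  1.21621103e-01, -4.90055089e-05]), 'contact_force': array([ 0.60836161, -0.10250279,  0.50186869]), 'moment': array([ 0.02034767,  0.02040065, -0.05168501]), 'finger_gap': 0.0856340166632876}
```

View pics/scene0.png

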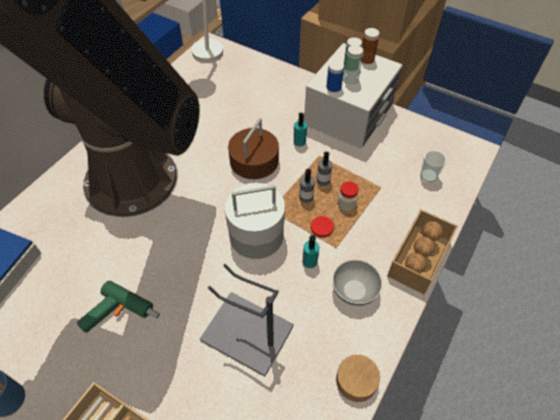

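View pics/top0.png

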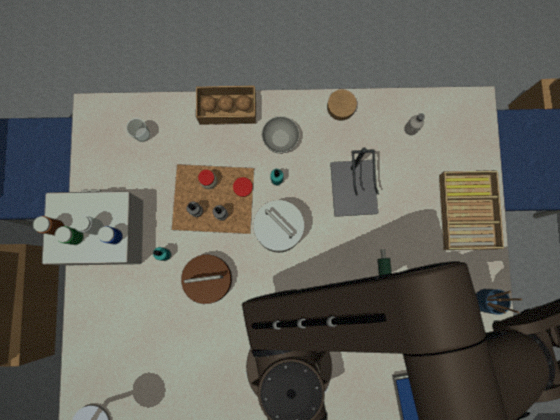

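View pics/wrist0.png

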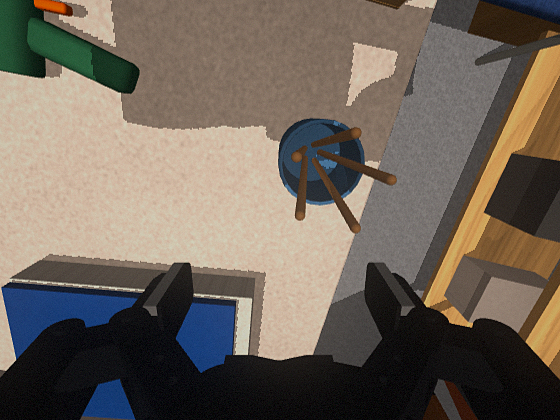

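Candidates: for the cover, white at scene (255,220) / top (278,226) or brown at scene (254,153) / top (207,278). I choose the white one. For the bottles, grey at scene (308,187) and (325,172) or turquoise at (300,132) and (311,252). I choose the grey pair on the cork mat. The next step is close crops to check this.

```bash
python3 - <<'E'
import cv2
a=cv2.imread('pics/scene0.png'); b=cv2.imread('pics/top0.png')
cv2.imwrite('pics/c1.png',cv2.resize(a[140:280,200:390],None,fx=4,fy=4,interpolation=cv2.INTER_CUBIC))
cv2.imwrite('pics/c2.png',cv2.resize(b[140:260,170:310],None,fx=5,fy=5,interpolation=cv2.INTER_CUBIC))
cv2.imwrite('pics/c3.png',cv2.resize(a[255:380,195:305],None,fx=4.7,fy=4.7,interpolation=cv2.INTER_CUBIC))
cv2.imwrite('pics/c4.png',cv2.resize(b[135:225,320:395],None,fx=6,fy=6,interpolation=cv2.INTER_CUBIC))
E
```

```text
(no output)
```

View pics/c1.png

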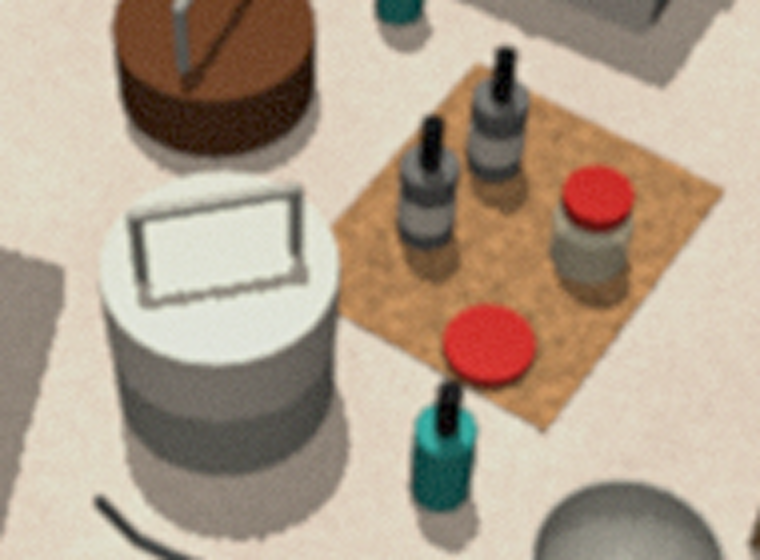

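View pics/c2.png

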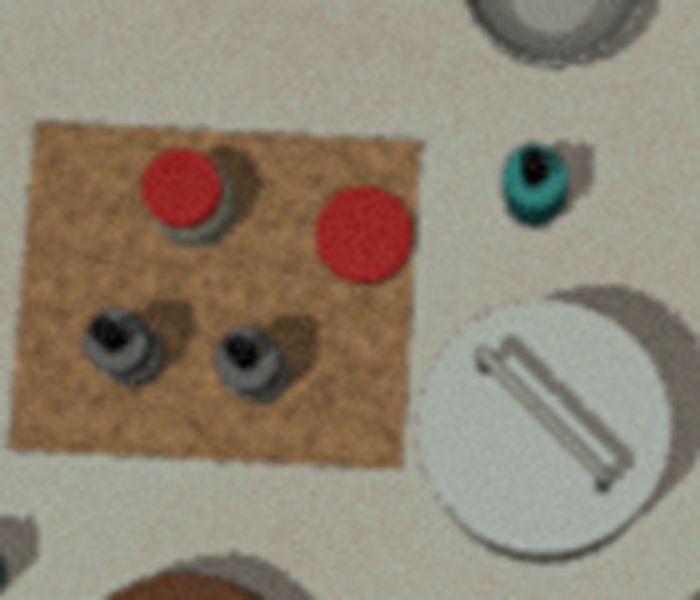

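View pics/c3.png

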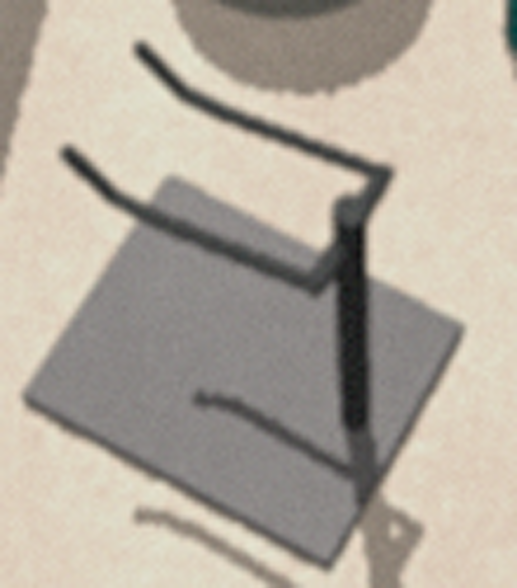

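View pics/c4.png

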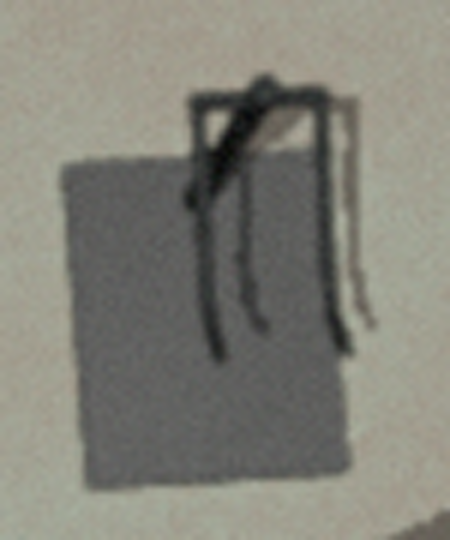

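```bash
python3 - <<'E'
from h import *
from scipy.optimize import least_squares
S=grab('scene');T=grab('top')
c1=lambda x,y:((x+.5)/4-.5+200,(y+.5)/4-.5+140)
c2=lambda x,y:((x+.5)/5-.5+170,(y+.5)/5-.5+140)
c3=lambda x,y:((x+.5)/4.7-.5+195,(y+.5)/4.7-.5+255)
c4=lambda x,y:((x+.5)/6-.5+320,(y+.5)/6-.5+135)
def tri(a,b):
    A=[];B=[]
    for f,uv in((S,a),(T,b)):
        c,d=ray(f,uv);d/=np.linalg.norm(d);P=np.eye(3)-np.outer(d,d);A.append(P);B.append(P@c)
    return np.linalg.lstsq(np.vstack(A),np.hstack(B),rcond=None)[0]
# bar ends in scene left(138,216) right(298,191)
# scene ray at z=.21
for uv in((138,214),(296,191)): print('bar scene z.21',onz(S,c1(*uv),.21).round(4))
for uv in((485,362),(602,482)): print('bar top z.21',onz(T,c2(*uv),.21).round(4))
# cover top ellipse centre z .145
for uv in((220,268),): print('covertop scene',onz(S,c1(*uv),.145).round(4))
for uv in((545,425),): print('covertop top',onz(T,c2(*uv),.145).round(4))
# bottles cap tops z=.128
for uv in((433,120),(505,50)): print('cap scene',onz(S,c1(*uv),.128).round(4))
for uv in((105,325),(237,347)): print('cap top',onz(T,c2(*uv),.128).round(4))
# lid
print('lid',onz(T,c2(365,235),.015).round(4),'jar',onz(T,c2(182,187),.078).round(4))
# stand: prong rear corners & tips
for n,a,b in(('tipL',(68,153),(345,350)),('tipR',(140,46),(220,357)),('rearL',(315,290),(323,95)),('rearR',(390,170),(197,98))):
    print(n,tri(c3(*a),c4(*b)).round(4))
for n,a,b in (('p1',(25,400),(350,470)),('p2',(170,178),(88,487)),('p3',(463,328),(63,160)),('p4',(328,567),(0,0))):
    print(n,onz(S,c3(*a),.012).round(4),onz(T,c4(*b),.012).round(4))
for uv in((268,80),): print('post top',onz(T,c4(*uv),.26),onz(S,c3(350,205),.26))
E
```

```text
bar scene z.21 [ 0.4134 -0.0062  0.21  ]
bar scene z.21 [0.4889 0.0619 0.21  ]
bar top z.21 [0.4808 0.0594 0.21  ]
bar top z.21 [ 0.4072 -0.0095  0.21  ]
covertop scene [0.4526 0.0244 0.145 ]
covertop top [0.4492 0.0243 0.145 ]
cap scene [0.5035 0.2237 0.128 ]
cap scene [0.5156 0.31   0.128 ]
cap top [0.5202 0.3031 0.128 ]
cap top [0.5045 0.2191 0.128 ]
lid [0.5965 0.1457 0.015 ] jar [0.6192 0.2619 0.078 ]
tipL [ 0.5279 -0.2677  0.2445]
tipR [ 0.525  -0.2058  0.2473]
rearL [ 0.6585 -0.2639  0.2387]
rearR [ 0.6572 -0.1995  0.2446]
p1 [ 0.5027 -0.313   0.012 ] [ 0.4975 -0.3135  0.012 ]
p2 [ 0.4947 -0.1657  0.012 ] [ 0.4905 -0.1648  0.012 ]
p3 [ 0.6811 -0.1577  0.012 ] [ 0.6804 -0.1569  0.012 ]
p4 [ 0.6873 -0.3049  0.012 ] [ 0.7762 -0.1234  0.012 ]
post top [ 0.66020581 -0.23387458  0.26      ] [ 0.65647485 -0.22865614  0.26      ]
```

```bash
cat >> h.py <<'E'
from scipy.spatial.transform import Rotation as Ro
def state():
    s=ctrl.sense(); q=s['tcp_rot']; R=Ro.from_quat([q[1],q[2],q[3],q[0]]).as_matrix(); return s,R
def psi(R): return np.degrees(np.arctan2(R[1,0],R[0,0]))
def goal(ps):
    a=np.radians(ps);c,s=np.cos(a),np.sin(a); return np.array([[c,s,0],[s,-c,0],[0,0,-1.]])
def plan(wps):
    """wps: list of (x,y,z,psi). prints turn (tool rotvec deg) done first, then translation in new tool axes"""
    s,R=state(); p=np.array(s['tcp_pos'])
    print('t',round(s['time'],2),'tcp',p.round(4),'psi',psi(R).round(2),'F',np.round(s['contact_force'],1),'gap',round(s['finger_gap'],4),'j',np.round(s['joint_positions'],2))
    for w in wps:
        G=goal(w[3]); rv=np.degrees(Ro.from_matrix(R.T@G).as_rotvec()); d=G.T@(np.array(w[:3])-p)
        print('turn',rv.round(2),'n',round(np.abs(rv).max()/8.5,1),'| trans',d.round(4),'n',round(np.linalg.norm(d)/.05,1)); R=G;p=np.array(w[:3])
E
python3 - <<'E'
from h import *
plan([(.43,-.2,.34,42.6),(.448,.026,.34,42.6)])
E
```

```text
t 0.25 tcp [ 0.1569 -0.6306  0.231 ] psi 13.97 F [ 0.7  0.6 -0. ] gap 0.0852 j [-1.37  0.48  1.6  -0.    1.07 -0.05]
turn [-3.000e-02 -1.000e-02 -2.863e+01] n 3.4 | trans [ 0.4925 -0.1321 -0.109 ] n 10.4
turn [0. 0. 0.] n 0.0 | trans [ 0.1662 -0.1542  0.    ] n 4.5
```

Emit:
servo_tool([
  {"gripper": 100, "translation": [0, 0, -0.027], "turn": [0, 0, -7.15]},
  {"gripper": 100, "translation": [0, 0, -0.027], "turn": [0, 0, -7.15]},
  {"gripper": 100, "translation": [0, 0, -0.027], "turn": [0, 0, -7.15]},
  {"gripper": 100, "translation": [0, 0, -0.027], "turn": [0, 0, -7.15]},
  {"gripper": 100, "translation": [0.041, -0.011, 0], "turn": [0, 0, 0]},
  {"gripper": 100, "translation": [0.041, -0.011, 0], "turn": [0, 0, 0]},
  {"gripper": 100, "translation": [0.041, -0.011, 0], "turn": [0, 0, 0]},
  {"gripper": 100, "translation": [0.041, -0.011, 0], "turn": [0, 0, 0]},
  {"gripper": 100, "translation": [0.041, -0.011, 0], "turn": [0, 0, 0]},
  {"gripper": 100, "translation": [0.041, -0.011, 0], "turn": [0, 0, 0]},
  {"gripper": 100, "translation": [0.041, -0.011, 0], "turn": [0, 0, 0]},
  {"gripper": 100, "translation": [0.041, -0.011, 0], "turn": [0, 0, 0]},
])

```text
time: 1.45
tcp_pos: [0.3395, -0.3425, 0.3394]
tcp_rot: [0.0, 0.932, 0.363, 0.0]
contact_force: [0.5, -0.8, 1.1]
finger_gap: 0.0854
```

Emit:
servo_tool([
  {"gripper": 100, "translation": [0.041, -0.011, 0], "turn": [0, 0, 0]},
  {"gripper": 100, "translation": [0.041, -0.011, 0], "turn": [0, 0, 0]},
  {"gripper": 100, "translation": [0.041, -0.011, 0], "turn": [0, 0, 0]},
  {"gripper": 100, "translation": [0.041, -0.011, 0], "turn": [0, 0, 0]},
  {"gripper": 100, "translation": [0.033, -0.031, 0], "turn": [0, 0, 0]},
  {"gripper": 100, "translation": [0.033, -0.031, 0], "turn": [0, 0, 0]},
  {"gripper": 100, "translation": [0.033, -0.031, 0], "turn": [0, 0, 0]},
  {"gripper": 100, "translation": [0.033, -0.031, 0], "turn": [0, 0, 0]},
  {"gripper": 100, "translation": [0.033, -0.031, 0], "turn": [0, 0, 0]},
  {"gripper": 100, "translation": [0, 0, 0], "turn": [0, 0, 0]},
])

```text
time: 2.45
tcp_pos: [0.4465, 0.0296, 0.3394]
tcp_rot: [-0.001, 0.931, 0.365, 0.0]
contact_force: [0.4, 0.0, 0.2]
finger_gap: 0.0855
```

```bash
python3 - <<'E'
from h import *
plan([(.448,.026,.34,42.6)])
f=grab('wrist','w1.png'); np.save('w1.npy',f,allow_pickle=True)
f=grab('top','t1.png'); np.save('t1.npy',f,allow_pickle=True)
E
```

```text
t 2.45 tcp [0.4465 0.0296 0.3394] psi 42.84 F [0.4 0.  0.2] gap 0.0855 j [-0.    0.08  1.89  0.    1.17  0.82]
turn [-0.04 -0.06  0.24] n 0.0 | trans [-0.0013  0.0036 -0.0006] n 0.1
```

View pics/w1.png

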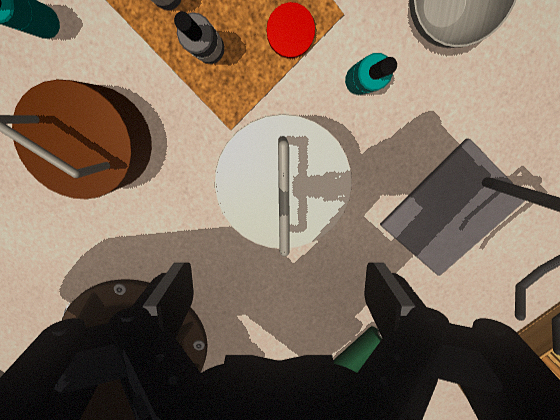

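The wrist view shows the white cover's bar vertical in the image from about (283,137) to (285,255). The stand is at right and the grey bottles are on the mat at top. Next I measure the bar and the stand's parts.

```bash
python3 - <<'E'
from h import *
f=np.load('w1.npy',allow_pickle=True).item()
for uv in((283.5,142),(285,250),(283.8,195)): print('bar',onz(f,uv,.21).round(4))
a,b=onz(f,(283.5,142),.21),onz(f,(285,250),.21); d=a-b; print(np.linalg.norm(d),np.degrees(np.arctan2(d[1],d[0])),(a+b)/2)
# bottle cap top / lid
print('cap',onz(f,(187,22),.128),'lid',onz(f,(291,29),.015))
im=cv2.imread('pics/w1.png'); cv2.imwrite('pics/c5.png',cv2.resize(im[110:270,205:365],None,fx=3.6,fy=3.6,interpolation=cv2.INTER_CUBIC))
# predicted projections
for P in ((.449,.0245,.145),): 
  th=np.linspace(0,2*np.pi,36); pts=proj(f,[(P[0]+.08*np.cos(t),P[1]+.08*np.sin(t),P[2]) for t in th])
  print(pts.min(0),pts.max(0))
E
```

```text
bar [0.4896 0.0639 0.21  ]
bar [ 0.4132 -0.0098  0.21  ]
bar [0.4539 0.0301 0.21  ]
0.1061371231747512 43.95944572229696 [0.45137149 0.02705945 0.21      ]
cap [0.50657171 0.21639348 0.128     ] lid [0.59914683 0.14831216 0.015     ]
[214.84396355 115.00398246] [352.44839091 249.84004448]
```

View pics/c5.png

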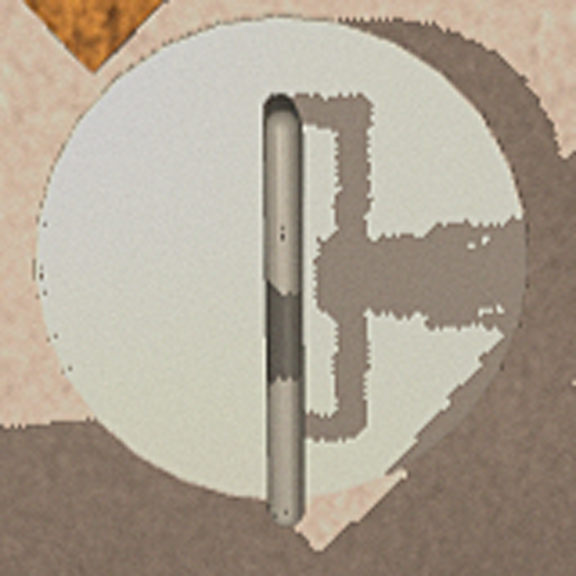

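```bash
python3 - <<'E'
from h import *
plan([(.4503,.026,.34,43.9),(.4503,.026,.191,43.9)])
E
```

```text
t 2.55 tcp [0.4465 0.026  0.3393] psi 42.74 F [ 0.2 -0.5  1. ] gap 0.0853 j [-0.01  0.08  1.89 -0.    1.18  0.82]
turn [ 0.01  0.01 -1.16] n 0.1 | trans [ 0.0027  0.0026 -0.0007] n 0.1
turn [0. 0. 0.] n 0.0 | trans [0.    0.    0.149] n 3.0
```

Emit:
servo_tool([
  {"gripper": 100, "translation": [0.0027, 0.0026, 0.01], "turn": [0, 0, -1.2]},
  {"gripper": 100, "translation": [0, 0, 0.035], "turn": [0, 0, 0]},
  {"gripper": 100, "translation": [0, 0, 0.035], "turn": [0, 0, 0]},
  {"gripper": 100, "translation": [0, 0, 0.035], "turn": [0, 0, 0]},
  {"gripper": 100, "translation": [0, 0, 0.025], "turn": [0, 0, 0]},
  {"gripper": 100, "translation": [0, 0, 0.008], "turn": [0, 0, 0]},
  {"gripper": 100, "translation": [0, 0, 0], "turn": [0, 0, 0]},
  {"gripper": 100, "translation": [0, 0, 0], "turn": [0, 0, 0]},
])

```text
time: 3.35
tcp_pos: [0.451, 0.0244, 0.192]
tcp_rot: [0.0, 0.928, 0.372, 0.0]
contact_force: [0.6, -0.1, -0.0]
finger_gap: 0.0855
```

```bash
python3 - <<'E'
from h import *
grab('wrist','w2.png');plan([(.4503,.026,.191,43.9)])
E
```

```text
t 3.4 tcp [0.4513 0.0245 0.1924] psi 43.74 F [ 0.  -0.2 -0.3] gap 0.0855 j [-0.01  0.26  2.08 -0.    0.81  0.79]
turn [ 0.07 -0.07 -0.16] n 0.0 | trans [ 0.0003 -0.0017  0.0014] n 0.0
```

View pics/w2.png

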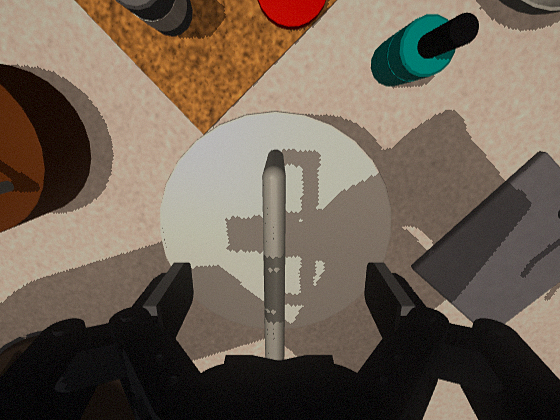

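The bar is at column 274 and the jaw centre at about 278, roughly 1.5 mm off, so I correct that and close.

Emit:
servo_tool([
  {"gripper": 100, "translation": [0, -0.0017, 0.0015], "turn": [0, 0, 0]},
  {"gripper": 0, "translation": [0, 0, 0], "turn": [0, 0, 0]},
  {"gripper": 0, "translation": [0, 0, 0], "turn": [0, 0, 0]},
  {"gripper": 0, "translation": [0, 0, 0], "turn": [0, 0, 0]},
  {"gripper": 0, "translation": [0, 0, 0], "turn": [0, 0, 0]},
  {"gripper": 0, "translation": [0, 0, 0], "turn": [0, 0, 0]},
  {"gripper": 0, "translation": [0, 0, 0], "turn": [0, 0, 0]},
  {"gripper": 0, "translation": [0, 0, 0], "turn": [0, 0, 0]},
])

```text
time: 4.2
tcp_pos: [0.4494, 0.0261, 0.1899]
tcp_rot: [0.0, 0.928, 0.373, 0.0]
contact_force: [1.0, -1.5, 1.4]
finger_gap: 0.0079
```

Emit:
servo_tool([
  {"gripper": 0, "translation": [0, 0, -0.005], "turn": [0, 0, 0]},
  {"gripper": 0, "translation": [0, 0, -0.015], "turn": [0, 0, 0]},
  {"gripper": 0, "translation": [0, 0, -0.02], "turn": [0, 0, 0]},
  {"gripper": 0, "translation": [0, 0, -0.03], "turn": [0, 0, 0]},
  {"gripper": 0, "translation": [0, 0, -0.03], "turn": [0, 0, 0]},
  {"gripper": 0, "translation": [0, 0, 0], "turn": [0, 0, 0]},
])

```text
time: 4.8
tcp_pos: [0.4509, 0.0262, 0.2934]
tcp_rot: [0.001, 0.928, 0.373, 0.003]
contact_force: [1.1, 0.2, -2.7]
finger_gap: 0.0077
```

```bash
python3 - <<'E'
from h import *
plan([]);grab('scene','s3.png'); grab('wrist','w3.png');
a=cv2.imread('pics/s3.png');cv2.imwrite('pics/c6.png',cv2.resize(a[60:300,160:400],None,fx=2.4,fy=2.4,interpolation=cv2.INTER_CUBIC))
E
```

```text
t 4.8 tcp [0.4509 0.0262 0.2934] psi 43.77 F [ 1.1  0.2 -2.7] gap 0.0077 j [-0.01  0.13  1.95  0.    1.06  0.8 ]
```

View pics/c6.png

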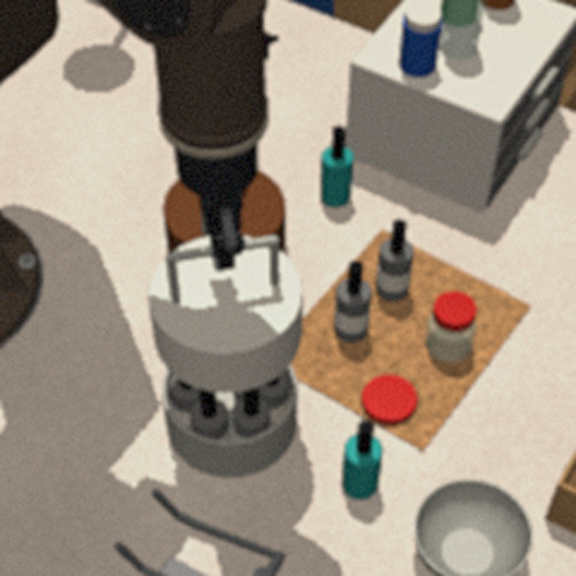

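View pics/w3.png

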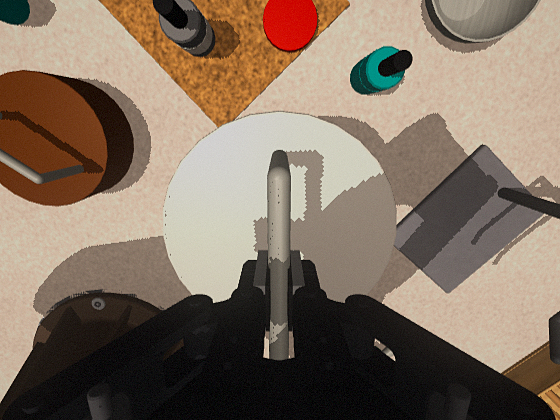

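Emit:
servo_tool([
  {"gripper": 0, "translation": [0, 0, 0], "turn": [0, 0, -5]},
  {"gripper": 0, "translation": [0, 0, 0], "turn": [0, 0, -8]},
  {"gripper": 0, "translation": [0, 0, 0], "turn": [0, 0, -8]},
  {"gripper": 0, "translation": [0, 0, 0], "turn": [0, 0, -8]},
  {"gripper": 0, "translation": [0, 0, 0], "turn": [0, 0, -8]},
  {"gripper": 0, "translation": [0, 0, 0], "turn": [0, 0, -8]},
  {"gripper": 0, "translation": [-0.015, 0, 0], "turn": [0, 0, -3.6]},
  {"gripper": 0, "translation": [-0.025, -0.001, 0], "turn": [0, 0, 0]},
  {"gripper": 0, "translation": [-0.035, -0.003, 0], "turn": [0, 0, 0]},
  {"gripper": 0, "translation": [-0.04, -0.003, 0], "turn": [0, 0, 0]},
  {"gripper": 0, "translation": [-0.04, -0.003, 0], "turn": [0, 0, 0]},
])

```text
time: 6.0
tcp_pos: [0.4437, -0.1301, 0.2886]
tcp_rot: [-0.001, 0.692, 0.722, -0.0]
contact_force: [1.8, 0.3, -0.5]
finger_gap: 0.0076
```

Emit:
servo_tool([
  {"gripper": 0, "translation": [-0.04, -0.003, 0], "turn": [0, 0, 0]},
  {"gripper": 0, "translation": [-0.035, -0.003, 0], "turn": [0, 0, 0]},
  {"gripper": 0, "translation": [-0.025, -0.002, 0], "turn": [0, 0, 0]},
  {"gripper": 0, "translation": [-0.01, 0, 0], "turn": [0, 0, 0]},
  {"gripper": 0, "translation": [0, 0, 0], "turn": [0, 0, 0]},
])

```text
time: 6.5
tcp_pos: [0.4407, -0.2398, 0.2887]
tcp_rot: [-0.001, 0.693, 0.721, -0.0]
contact_force: [0.4, 0.3, -1.1]
finger_gap: 0.0079
```

```bash
python3 - <<'E'
from h import *
for n in('scene','top','wrist'):
    f=grab(n,n+'4.png'); np.save(n+'4.npy',f,allow_pickle=True)
a=cv2.imread('pics/scene4.png');cv2.imwrite('pics/c7.png',cv2.resize(a[200:380,170:330],None,fx=3.3,fy=3.3,interpolation=cv2.INTER_CUBIC))
a=cv2.imread('pics/top4.png');cv2.imwrite('pics/c8.png',cv2.resize(a[130:290,250:410],None,fx=3.5,fy=3.5,interpolation=cv2.INTER_CUBIC))
plan([])
E
```

```text
t 6.65 tcp [ 0.441  -0.2382  0.2893] psi 92.4 F [ 0.   0.4 -1.2] gap 0.0077 j [-0.56  0.21  1.86  0.    1.08 -0.6 ]
```

View pics/c7.png

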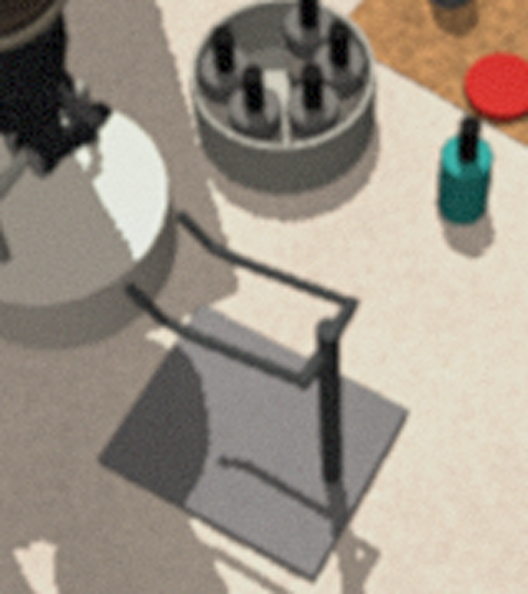

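View pics/c8.png

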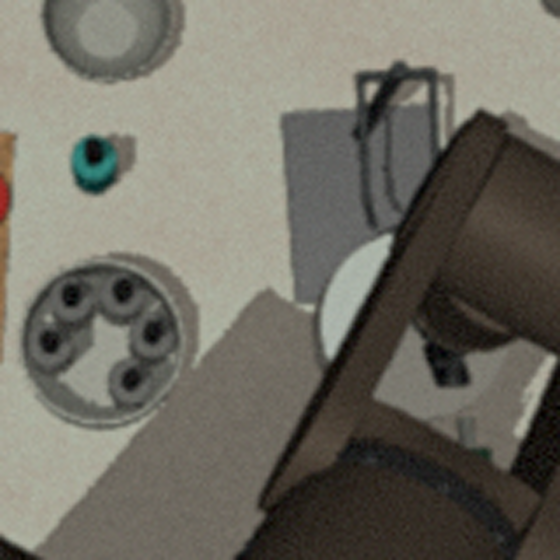

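View pics/wrist4.png

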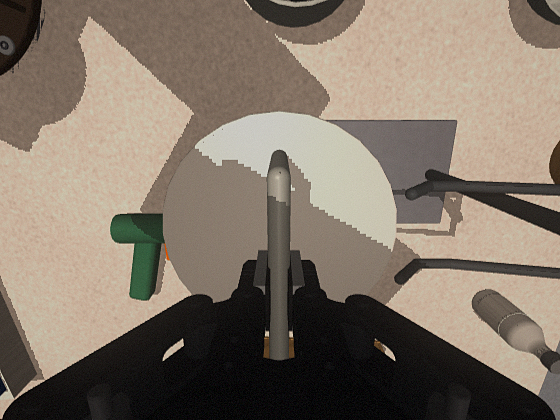

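The wrist view shows the prong tips at about (412,190) and (401,277), with level parts running right at about row 187 and row 266. The cover is held square. The scene and top views show the caddy's five bottles all still standing, with the ring gap on the robot's side. Next I work out the hook position.

```bash
python3 - <<'E'
from h import *
f=np.load('wrist4.npy',allow_pickle=True).item(); S=np.load('scene4.npy',allow_pickle=True).item();T=np.load('top4.npy',allow_pickle=True).item()
im=cv2.imread('pics/wrist4.png');cv2.imwrite('pics/c9.png',cv2.resize(im[150:300,380:560],None,fx=4,fy=4,interpolation=cv2.INTER_CUBIC))
for n,uv in(('up a',(440,184.5)),('up b',(555,189.5)),('lo a',(425,263.5)),('lo b',(555,269.5))): print(n,onz(f,uv,.222).round(4))
print('barcheck',[onz(f,uv,.309).round(4).tolist() for uv in((280,160),(278,330))])
c7=lambda x,y:((x+.5)/3.3-.5+170,(y+.5)/3.3-.5+200)
c8=lambda x,y:((x+.5)/3.5-.5+250,(y+.5)/3.5-.5+130)
def tri(obs):
    A=[];B=[]
    for g,uv in obs:
        c,d=ray(g,uv);d/=np.linalg.norm(d);P=np.eye(3)-np.outer(d,d);A.append(P);B.append(P@c)
    A=np.vstack(A);B=np.hstack(B);x=np.linalg.lstsq(A,B,rcond=None)[0]; return x.round(4),np.linalg.norm((A@x-B).reshape(-1,3),axis=1).round(4)
print('tipUp',tri([(f,(413,191)),(S,c7(182,216))]))
print('tipLo',tri([(f,(402,276)),(S,c7(131,289))]))
# caddy rim circle in top: x 23..183,y 258..428
print('caddy rim top',onz(T,c8(103,341),.075), 'scene', onz(S,c7(284,73),.075))
for uv in((72,295),(122,290),(153,330),(130,380),(50,342)): print('capT',onz(T,c8(*uv),.13).round(4))
E
```

```text
up a [ 0.5563 -0.2036  0.222 ]
up b [ 0.6403 -0.2038  0.222 ]
lo a [ 0.5574 -0.267   0.222 ]
lo b [ 0.6609 -0.2678  0.222 ]
barcheck [[0.4393, -0.1788, 0.309], [0.442, -0.263, 0.309]]
tipUp (array([ 0.5267, -0.2045,  0.2445]), array([0.0004, 0.0004]))
tipLo (array([ 0.5297, -0.2664,  0.2447]), array([0.0005, 0.0005]))
caddy rim top [0.44873481 0.02314208 0.075     ] scene [0.4532105  0.02447178 0.075     ]
capT [0.4853 0.0503 0.13  ]
capT [0.489  0.0049 0.13  ]
capT [ 0.4521 -0.0223  0.13  ]
capT [ 0.4073 -0.0007  0.13  ]
capT [0.443  0.0707 0.13  ]
```

View pics/c9.png

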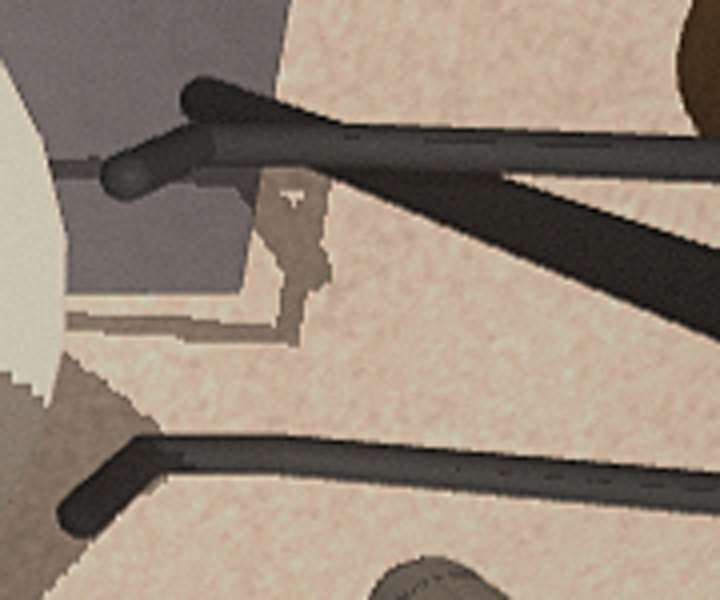

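Emit:
servo_tool([
  {"gripper": 0, "translation": [0, -0.006, 0.007], "turn": [0, 0, 0]},
  {"gripper": 0, "translation": [0, 0, 0.014], "turn": [0, 0, 0]},
  {"gripper": 0, "translation": [0, 0, 0.014], "turn": [0, 0, 0]},
  {"gripper": 0, "translation": [0, 0, 0.006], "turn": [0, 0, 0]},
  {"gripper": 0, "translation": [0, 0.01, 0], "turn": [0, 0, 0]},
  {"gripper": 0, "translation": [-0.0005, 0.02, 0], "turn": [0, 0, 0]},
  {"gripper": 0, "translation": [-0.0005, 0.02, 0], "turn": [0, 0, 0]},
  {"gripper": 0, "translation": [-0.0005, 0.02, 0], "turn": [0, 0, 0]},
  {"gripper": 0, "translation": [0, 0.01, 0], "turn": [0, 0, 0]},
  {"gripper": 0, "translation": [0, 0, 0], "turn": [0, 0, 0]},
])

```text
time: 7.65
tcp_pos: [0.5165, -0.2375, 0.2489]
tcp_rot: [0.0, 0.692, 0.722, 0.0]
contact_force: [0.6, 0.4, -0.9]
finger_gap: 0.0079
```

```bash
python3 - <<'E'
from h import *
for n in('scene','wrist'):
    f=grab(n,n+'5.png')
a=cv2.imread('pics/scene5.png');cv2.imwrite('pics/c10.png',cv2.resize(a[200:380,170:330],None,fx=3.3,fy=3.3,interpolation=cv2.INTER_CUBIC))
plan([(.562,-.2345,.248,92.3)])
E
```

```text
t 7.75 tcp [ 0.5148 -0.2375  0.2488] psi 92.4 F [-0.3 -0.1 -2.2] gap 0.0079 j [-0.49  0.35  1.77 -0.    1.03 -0.53]
turn [-0.03 -0.01  0.1 ] n 0.0 | trans [0.0011 0.0473 0.0008] n 0.9
```

View pics/c10.png

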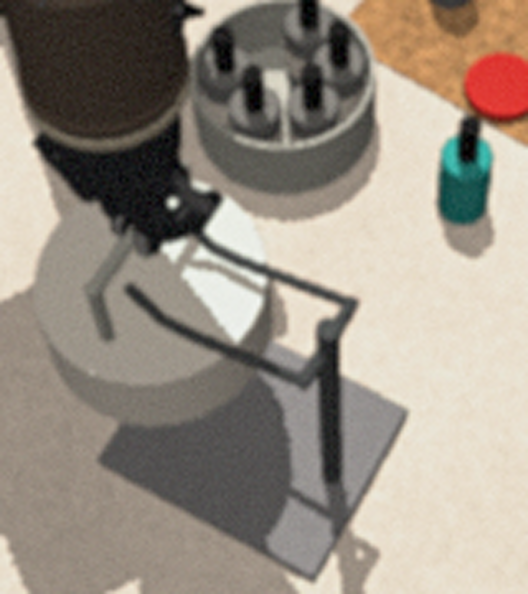

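View pics/wrist5.png

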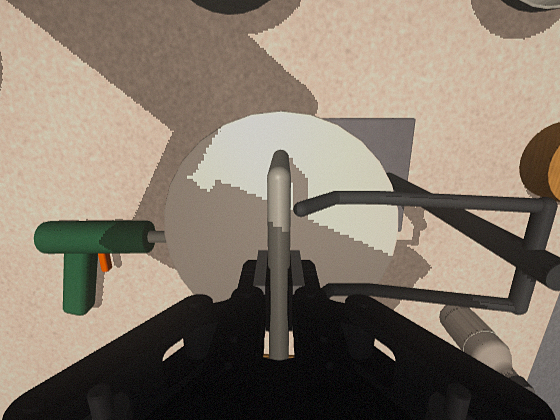

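The prong tips, at (300,210) and (328,290) in the wrist view, are just ahead of the bar and between the legs, so I advance.

Emit:
servo_tool([
  {"gripper": 0, "translation": [0, 0.01, 0], "turn": [0, 0, 0]},
  {"gripper": 0, "translation": [0, 0.015, 0], "turn": [0, 0, 0]},
  {"gripper": 0, "translation": [0.001, 0.015, 0], "turn": [0, 0, 0]},
  {"gripper": 0, "translation": [0, 0.007, 0], "turn": [0, 0, 0]},
  {"gripper": 0, "translation": [0, 0, 0], "turn": [0, 0, 0]},
  {"gripper": 0, "translation": [0, 0, 0.01], "turn": [0, 0, 0]},
  {"gripper": 0, "translation": [0, 0, 0.01], "turn": [0, 0, 0]},
  {"gripper": 0, "translation": [0, 0, 0.008], "turn": [0, 0, 0]},
  {"gripper": 0, "translation": [0, 0, 0.004], "turn": [0, 0, 0]},
  {"gripper": 0, "translation": [0, 0, 0], "turn": [0, 0, 0]},
])

```text
time: 8.75
tcp_pos: [0.5616, -0.2347, 0.2159]
tcp_rot: [-0.001, 0.692, 0.721, -0.0]
contact_force: [-0.2, -0.3, -1.8]
finger_gap: 0.0082
```

```bash
python3 - <<'E'
from h import *
for n in('scene','wrist'):
    f=grab(n,n+'6.png')
a=cv2.imread('pics/scene6.png');cv2.imwrite('pics/c11.png',cv2.resize(a[200:380,170:330],None,fx=3.3,fy=3.3,interpolation=cv2.INTER_CUBIC))
plan([(.562,-.2345,.211,92.3)])
E
```

```text
t 8.85 tcp [ 0.5622 -0.2349  0.2169] psi 92.37 F [-0.4 -0.1 -0.5] gap 0.0084 j [-0.45  0.44  1.71 -0.    0.99 -0.49]
turn [0.   0.   0.07] n 0.0 | trans [ 0.0004 -0.0001  0.0059] n 0.1
```

View pics/c11.png

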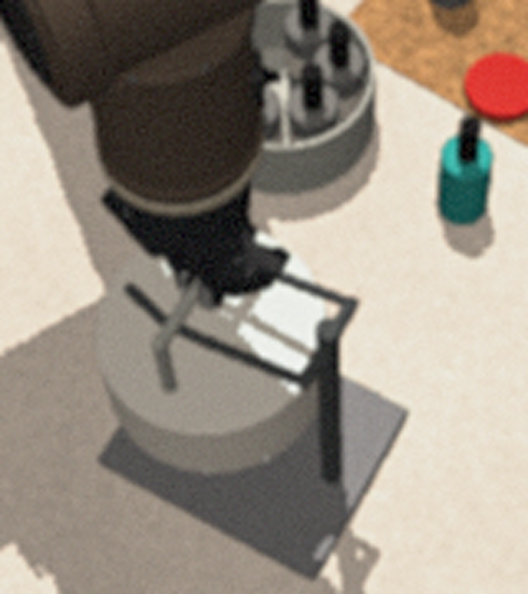

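View pics/wrist6.png

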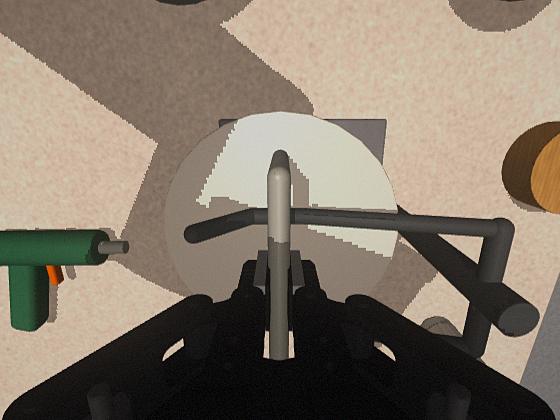

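Emit:
servo_tool([
  {"gripper": 0, "translation": [0, 0, 0.003], "turn": [0, 0, 0]},
  {"gripper": 0, "translation": [0, 0, 0.002], "turn": [0, 0, 0]},
  {"gripper": 0, "translation": [0, 0, 0.001], "turn": [0, 0, 0]},
  {"gripper": 0, "translation": [0, 0, 0], "turn": [0, 0, 0]},
])

```text
time: 9.25
tcp_pos: [0.5621, -0.2348, 0.2107]
tcp_rot: [-0.0, 0.692, 0.722, -0.0]
contact_force: [0.3, -1.2, -1.5]
finger_gap: 0.0079
```

Emit:
servo_tool([
  {"gripper": 0, "translation": [0, 0, 0.001], "turn": [0, 0, 0]},
  {"gripper": 0, "translation": [0, 0, 0.001], "turn": [0, 0, 0]},
  {"gripper": 0, "translation": [0, 0, 0], "turn": [0, 0, 0]},
])

```text
time: 9.55
tcp_pos: [0.5623, -0.2349, 0.21]
tcp_rot: [0.0, 0.692, 0.722, 0.0]
contact_force: [-5.3, 1.5, 15.4]
finger_gap: 0.0075
```

It is resting on the prongs (15 N), so I release.

Emit:
servo_tool([
  {"gripper": 0, "translation": [0, 0, -0.001], "turn": [0, 0, 0]},
  {"gripper": 15, "translation": [0, 0, 0], "turn": [0, 0, 0]},
  {"gripper": 25, "translation": [0, 0, 0], "turn": [0, 0, 0]},
  {"gripper": 40, "translation": [0, 0, 0], "turn": [0, 0, 0]},
  {"gripper": 50, "translation": [0, 0, 0], "turn": [0, 0, 0]},
  {"gripper": 50, "translation": [0, 0, 0], "turn": [0, 0, 0]},
])

```text
time: 10.15
tcp_pos: [0.5621, -0.2349, 0.2097]
tcp_rot: [-0.0, 0.692, 0.722, -0.0]
contact_force: [-0.6, 0.9, -0.7]
finger_gap: 0.0431
```

```bash
python3 - <<'E'
from h import *
for n in('scene','wrist'):
    f=grab(n,n+'7.png')
a=cv2.imread('pics/scene7.png');b=cv2.imread('pics/wrist7.png')
cv2.imwrite('pics/c12.png',np.hstack([cv2.resize(a[200:380,180:330],(375,450),interpolation=cv2.INTER_CUBIC),cv2.resize(b[90:400,120:450],(420,450))]))
plan([])
E
```

```text
t 10.25 tcp [ 0.5622 -0.2348  0.2097] psi 92.37 F [-0.1 -0.1 -0.4] gap 0.0427 j [-0.45  0.45  1.72  0.    0.98 -0.49]
```

View pics/c12.png

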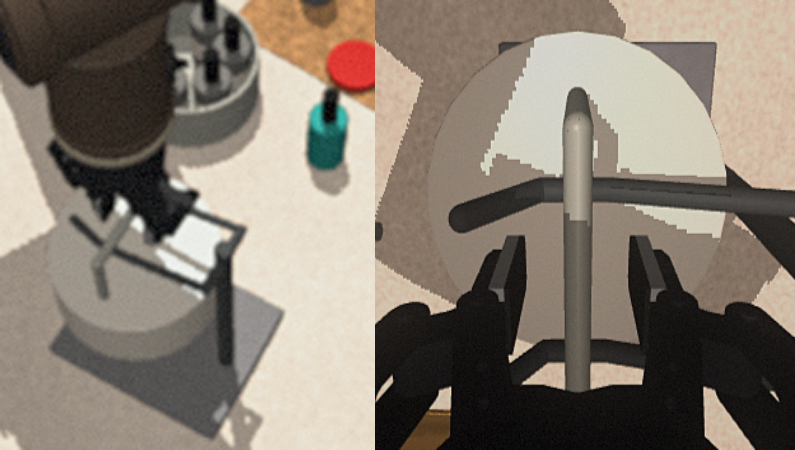

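The cover hangs on both prongs with the fingers clear of the bar. I rise, and meanwhile check reach for the side place.

Emit:
servo_tool([
  {"gripper": 50, "translation": [0, 0, -0.01], "turn": [0, 0, 0]},
  {"gripper": 50, "translation": [0, 0, -0.02], "turn": [0, 0, 0]},
  {"gripper": 50, "translation": [0, 0, -0.04], "turn": [0, 0, 0]},
  {"gripper": 50, "translation": [0, 0, -0.04], "turn": [0, 0, 0]},
  {"gripper": 50, "translation": [0, 0, -0.03], "turn": [0, 0, 0]},
  {"gripper": 50, "translation": [0, 0, 0], "turn": [0, 0, 0]},
])

```text
time: 10.85
tcp_pos: [0.5638, -0.2356, 0.3553]
tcp_rot: [0.004, 0.692, 0.722, 0.001]
contact_force: [0.8, 0.1, -0.5]
finger_gap: 0.0426
```

```bash
cat > kin.py <<'E'
from h import *
from scipy.optimize import least_squares
# j, tcp
D=[([-1.37357623,.480732142,1.59677198,0,1.06510701,-.046614],(.15686,-.63043,.23078))]
E
python3 - <<'E'
from h import *
s,R=state(); print(np.array(s['joint_positions']).round(5).tolist(),s['tcp_pos'].round(5).tolist())
from scipy.optimize import least_squares
D=[([-1.37358,.48073,1.59677,1.06511],(.15686,-.63043,.23078)),
([-.01,.08,1.89,1.18],(.4465,.026,.3393)),([-.01,.26,2.08,.81],(.4513,.0245,.1924)),([-.01,.13,1.95,1.06],(.4509,.0262,.2934)),
([-.56,.21,1.86,1.08],(.441,-.2382,.2893)),([-.49,.35,1.77,1.03],(.5148,-.2375,.2488)),([-.45,.44,1.71,.99],(.5622,-.2349,.2169)),([-.45,.45,1.72,.98],(.5622,-.2348,.2097)),
(np.array(s['joint_positions'])[[0,1,2,4]],s['tcp_pos'])]
w=[30]+[1]*7+[30]
def fk(p,j):
    j1,j2,j3,j5=j; a0,h,L1,L2,o,ll,e=p
    # shoulder (a0,h); link1 at angle j2 from vertical; link2 at j2+j3 ; tool at j2+j3+j5 (pi=down)
    A=j2+j3; B=A+j5
    r=a0+L1*np.sin(j2)+L2*np.sin(A)+e*np.cos(A)+o*np.sin(B); z=h+L1*np.cos(j2)+L2*np.cos(A)-e*np.sin(A)+o*np.cos(B)
    return np.array([r*np.cos(j1)-ll*np.sin(j1),r*np.sin(j1)+ll*np.cos(j1),z])
def res(p): return np.concatenate([ww*(fk(p,j)-np.array(t)) for (j,t),ww in zip(D,w)]+[[.02*(p[0]-0),.02*(p[6]),.01*(p[4]-.35),.01*(p[1]-.3)]])
r=least_squares(res,[0,.3,.45,.4,.35,.03,0.]); p=r.x; print(p.round(4)); 
print([ (fk(p,j)-np.array(t)).round(4).tolist() for j,t in D])
np.save('kin.npy',p)
E
```

```text
[-0.44547, 0.32338, 1.53304, 1e-05, 1.27749, -0.48681] [0.56385, -0.23565, 0.3553]
[0.0013 0.1365 0.5929 0.4478 0.182  0.0303 0.0367]
[[0.0, -0.0, 0.0], [-0.0008, -0.0002, -0.0017], [-0.0027, 0.0013, -0.0028], [0.0009, -0.0004, -0.0013], [-0.0022, -0.0011, -0.0015], [-0.0013, -0.002, -0.0024], [-0.0009, -0.0026, -0.0018], [-0.0027, -0.0018, -0.0042], [-0.0, 0.0, -0.0]]
```

```bash
python3 - <<'E'
import numpy as np
from scipy.optimize import fsolve
p=np.load('kin.npy'); a0,h,L1,L2,o,ll,e=p
def ik(r,z,tilt):
    B=np.pi+np.radians(tilt)  # tilt>0: tool points back to base
    W=np.array([r-a0-o*np.sin(B),z-h-o*np.cos(B)])
    f=lambda q:[L1*np.sin(q[0])+L2*np.sin(q[0]+q[1])+e*np.cos(q[0]+q[1])-W[0],L1*np.cos(q[0])+L2*np.cos(q[0]+q[1])-e*np.sin(q[0]+q[1])-W[1]]
    q,i,ok,m=fsolve(f,[.2,2.0],full_output=1); return q[0].round(3),q[1].round(3),(B-q.sum()).round(3),ok==1
for tilt in(0,10,20):
  for r in(.385,.395,.408,.425,.45):
    print(tilt,r,[tuple(map(float,ik(r,z,tilt)[:3])) for z in(.09,.15,.20)])
E
```

```text
0 0.385 [(0.373, 2.304, 0.465), (0.245, 2.251, 0.646), (0.153, 2.196, 0.793)]
0 0.395 [(0.382, 2.283, 0.477), (0.257, 2.231, 0.653), (0.168, 2.177, 0.797)]
0 0.408 [(0.394, 2.256, 0.492), (0.273, 2.205, 0.663), (0.186, 2.151, 0.804)]
0 0.425 [(0.41, 2.22, 0.512), (0.294, 2.171, 0.677), (0.21, 2.118, 0.813)]
0 0.45 [(0.434, 2.166, 0.542), (0.324, 2.119, 0.699), (0.245, 2.069, 0.828)]
10 0.385 [(0.408, 2.239, 0.669), (0.289, 2.19, 0.837), (0.203, 2.138, 0.975)]
10 0.395 [(0.417, 2.218, 0.681), (0.301, 2.17, 0.845), (0.217, 2.118, 0.981)]
10 0.408 [(0.429, 2.19, 0.697), (0.316, 2.143, 0.857), (0.234, 2.092, 0.989)]
10 0.425 [(0.445, 2.153, 0.718), (0.337, 2.108, 0.872), (0.258, 2.058, 1.0)]
10 0.45 [(0.469, 2.099, 0.748), (0.367, 2.055, 0.895), (0.291, 2.007, 1.018)]
20 0.385 [(0.453, 2.179, 0.859), (0.34, 2.134, 1.016), (0.257, 2.086, 1.147)]
20 0.395 [(0.462, 2.157, 0.872), (0.352, 2.113, 1.026), (0.271, 2.066, 1.154)]
20 0.408 [(0.474, 2.128, 0.888), (0.367, 2.086, 1.038), (0.288, 2.039, 1.164)]
20 0.425 [(0.49, 2.091, 0.91), (0.387, 2.049, 1.055), (0.31, 2.004, 1.177)]
20 0.45 [(0.514, 2.035, 0.942), (0.416, 1.995, 1.08), (0.343, 1.951, 1.197)]
```

```bash
python3 - <<'E'
from h import *
plan([(.48,.10,.36,96)])
E
```

```text
t 10.85 tcp [ 0.5638 -0.2356  0.3553] psi 92.37 F [ 0.8  0.1 -0.5] gap 0.0426 j [-0.45  0.32  1.53  0.    1.28 -0.49]
turn [ 0.38  0.22 -3.63] n 0.4 | trans [ 0.3426 -0.0483 -0.0047] n 6.9
```

Emit:
servo_tool([
  {"gripper": 50, "translation": [0, 0, 0], "turn": [0, 0, -3.6]},
  {"gripper": 50, "translation": [0.04, -0.0055, 0], "turn": [0, 0, 0]},
  {"gripper": 50, "translation": [0.045, -0.0065, 0], "turn": [0, 0, 0]},
  {"gripper": 50, "translation": [0.045, -0.0065, 0], "turn": [0, 0, 0]},
  {"gripper": 50, "translation": [0.045, -0.0065, 0], "turn": [0, 0, 0]},
  {"gripper": 50, "translation": [0.045, -0.0065, 0], "turn": [0, 0, 0]},
  {"gripper": 50, "translation": [0.045, -0.0065, 0], "turn": [0, 0, 0]},
  {"gripper": 50, "translation": [0.045, -0.0065, 0], "turn": [0, 0, 0]},
  {"gripper": 50, "translation": [0.032, -0.004, 0], "turn": [0, 0, 0]},
  {"gripper": 50, "translation": [0, 0, 0], "turn": [0, 0, 0]},
  {"gripper": 50, "translation": [0, 0, 0], "turn": [0, 0, 0]},
])

```text
time: 11.95
tcp_pos: [0.4781, 0.1007, 0.3499]
tcp_rot: [0.0, 0.669, 0.744, -0.0]
contact_force: [0.9, -1.2, -0.4]
finger_gap: 0.0428
```

```bash
python3 - <<'E'
from h import *
plan([])
for n in('wrist','top','scene'):
    f=grab(n,n+'8.png'); np.save(n+'8.npy',f,allow_pickle=True)
a=cv2.imread('pics/scene8.png');cv2.imwrite('pics/c13.png',cv2.resize(a[140:380,180:390],None,fx=2.5,fy=2.5,interpolation=cv2.INTER_CUBIC))
E
```

```text
t 11.95 tcp [0.4781 0.1007 0.3499] psi 96.08 F [ 0.9 -1.2 -0.4] gap 0.0428 j [ 0.15  0.14  1.79 -0.    1.21  0.04]
```

View pics/wrist8.png

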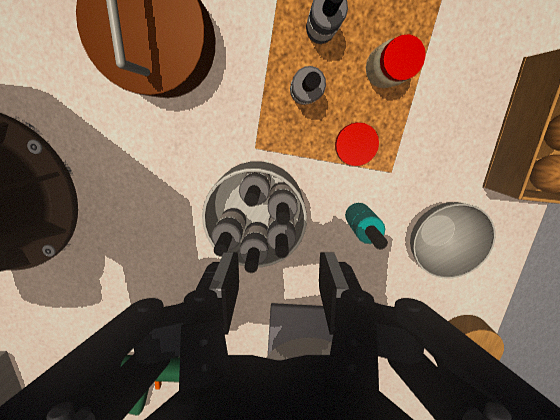

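View pics/c13.png

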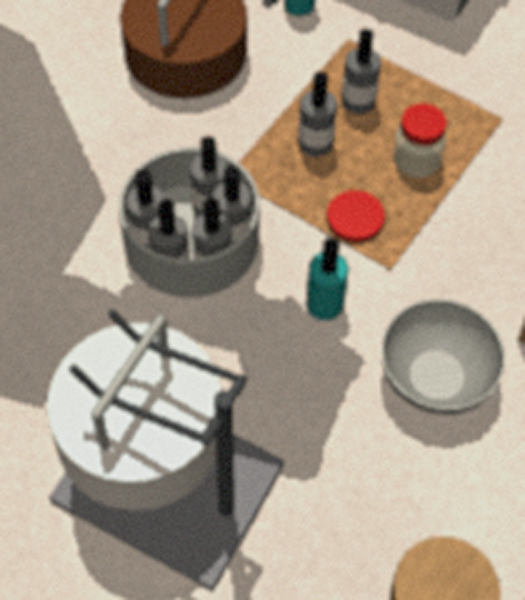

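The scene crop shows the cover hanging on both prongs. The wrist view shows the two grey bottles at about (310,82) and (328,8), and the open caddy at (255,212). I enlarge it to measure.

```bash
python3 - <<'E'
import cv2,numpy as np
b=cv2.imread('pics/wrist8.png')
cv2.imwrite('pics/c14.png',cv2.resize(b[150:280,190:320],None,fx=4.6,fy=4.6,interpolation=cv2.INTER_CUBIC))
cv2.imwrite('pics/c15.png',cv2.resize(b[0:115,270:385],None,fx=5,fy=5,interpolation=cv2.INTER_CUBIC))
a=cv2.imread('pics/top8.png')
cv2.imwrite('pics/c16.png',cv2.resize(a[150:270,180:320],None,fx=5,fy=5,interpolation=cv2.INTER_CUBIC))
E
```

```text
(no output)
```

View pics/c14.png

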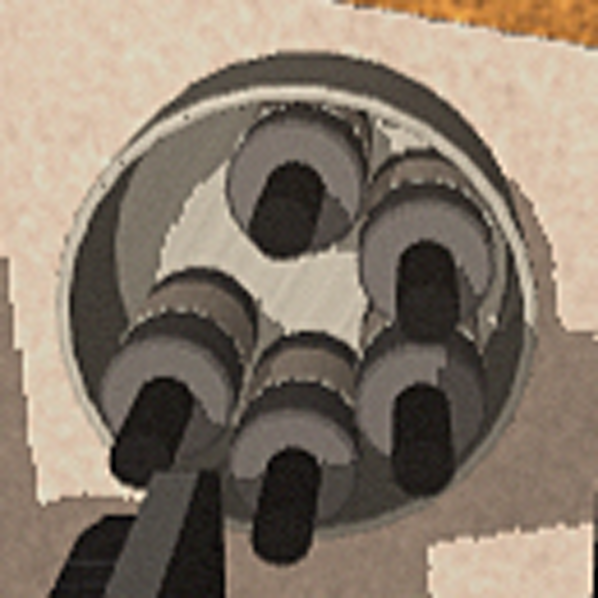

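View pics/c15.png

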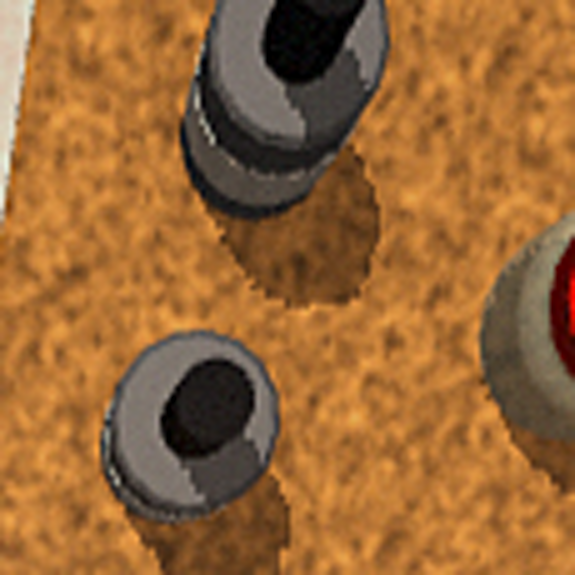

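View pics/c16.png

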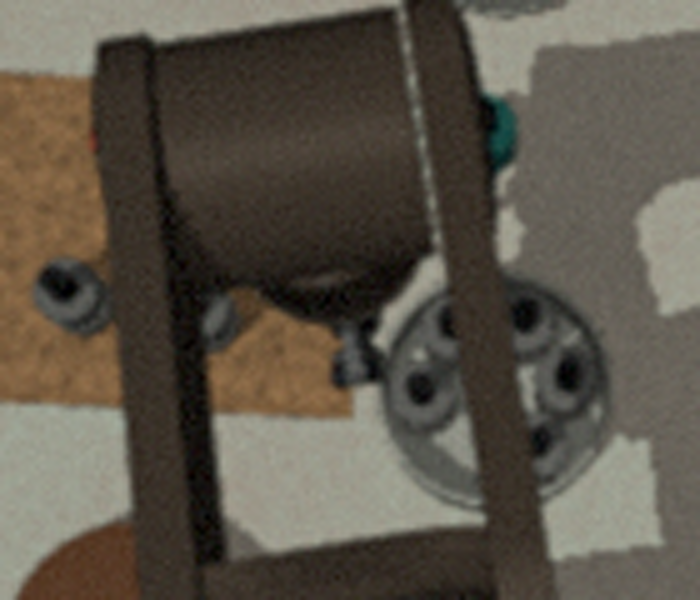

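```bash
python3 - <<'E'
from h import *
from scipy.optimize import least_squares
f=np.load('wrist8.npy',allow_pickle=True).item()
ca=lambda x,y:((x+.5)/4.6-.5+190,(y+.5)/4.6-.5+150)
cb=lambda x,y:((x+.5)/5-.5+270,(y+.5)/5-.5)
caps=[(282,232),(428,314),(423,468),(285,537),(143,460)]
C=[onz(f,ca(*c),.13) for c in caps]
for c in C: print('cap',c.round(4))
ang=np.radians([-60,-120,-180,120,60])  # rel to gap dir, order from bottle1 clockwise? 
def res(p):
    o=[]
    for c,a in zip(C,ang): o+=[p[0]+.0475*np.cos(p[2]+a)-c[0],p[1]+.0475*np.sin(p[2]+a)-c[1]]
    return o
r=least_squares(res,[.45,.024,np.radians(156)]);print('caps fit',r.x[:2].round(4),np.degrees(r.x[2]).round(2),(np.array(r.fun)*1000).round(1))
# rim
rim=[(57,290),(535,305),(300,82),(100,165),(500,185),(75,400),(520,395),(330,535)]
P=np.array([onz(f,ca(*c),.075)[:2] for c in rim])
r2=least_squares(lambda p:np.hypot(*(P-p).T)-.0785,[.45,.024]);print('rim',r2.x.round(4),(r2.fun*1000).round(1))
# shoulders
for n,c in zip('12345',[(297,182),(427,256),(422,400),(293,472),(170,395)]): print('sh',n,onz(f,ca(*c),.085)[:2].round(4))
print('B1 cap',onz(f,cb(218,396),.128).round(4),'sh',onz(f,cb(197,420),.083).round(4))
print('B2 cap?',onz(f,cb(330,0),.128).round(4),'sh',onz(f,cb(298,55),.083).round(4))
g=r.x; print('gap_side',g[0]+.0475*np.cos(g[2]),g[1]+.0475*np.sin(g[2]))
E
```

```text
cap [0.4461 0.0726 0.13  ]
cap [0.4888 0.0531 0.13  ]
cap [0.4926 0.0059 0.13  ]
cap [ 0.4544 -0.0208  0.13  ]
cap [ 4.113e-01 -3.000e-04  1.300e-01]
caps fit [0.45   0.0262] 154.76 [-0.   0.9  0.3  0.1  0.4  0.1 -0.4 -0.4 -0.3 -0.6]
rim [0.4491 0.0277] [-1.3 -0.9 -1.   0.4  0.8  0.1 -0.6 -0.3]
sh 1 [0.4464 0.076 ]
sh 2 [0.4886 0.0567]
sh 3 [0.4924 0.0085]
sh 4 [ 0.4531 -0.0214]
sh 5 [0.4116 0.0015]
B1 cap [0.5049 0.2216 0.128 ] sh [0.5046 0.2209 0.083 ]
B2 cap? [0.5175 0.3003 0.128 ] sh [0.5175 0.3035 0.083 ]
gap_side 0.40706560841893014 0.0464126363472217
```

The hexagon fit gives the caddy centre at (0.450,0.026) and the gap direction at 154.8°, with residuals under 1 mm. B1 is at (0.505,0.221). I go there.

```bash
python3 - <<'E'
from h import *
plan([(.505,.221,.35,95),(.505,.221,.16,95)])
E
```

```text
t 12.1 tcp [0.4785 0.0994 0.3498] psi 95.91 F [-0.5  0.7  0.2] gap 0.0429 j [ 0.14  0.14  1.79 -0.    1.21  0.04]
turn [-0.01  0.01  0.91] n 0.1 | trans [ 0.1188  0.0369 -0.0002] n 2.5
turn [0. 0. 0.] n 0.0 | trans [0.   0.   0.19] n 3.8
```

Emit:
servo_tool([
  {"gripper": 60, "translation": [0.02, 0.007, 0], "turn": [0, 0, 0.9]},
  {"gripper": 60, "translation": [0.035, 0.01, 0.01], "turn": [0, 0, 0]},
  {"gripper": 60, "translation": [0.035, 0.01, 0.03], "turn": [0, 0, 0]},
  {"gripper": 60, "translation": [0.028, 0.01, 0.035], "turn": [0, 0, 0]},
  {"gripper": 60, "translation": [0, 0, 0.045], "turn": [0, 0, 0]},
  {"gripper": 60, "translation": [0, 0, 0.04], "turn": [0, 0, 0]},
  {"gripper": 60, "translation": [0, 0, 0.03], "turn": [0, 0, 0]},
  {"gripper": 60, "translation": [0, 0, 0], "turn": [0, 0, 0]},
  {"gripper": 60, "translation": [0, 0, 0], "turn": [0, 0, 0]},
])

```text
time: 13.0
tcp_pos: [0.5049, 0.2204, 0.1602]
tcp_rot: [-0.0, 0.676, 0.737, -0.0]
contact_force: [-0.0, 0.6, 0.2]
finger_gap: 0.0514
```

```bash
python3 - <<'E'
from h import *
plan([(.505,.221,.09,95)])
f=grab('wrist','w9.png'); np.save('w9.npy',f,allow_pickle=True)
E
```

```text
t 13.0 tcp [0.5049 0.2204 0.1602] psi 95.0 F [-0.   0.6  0.2] gap 0.0514 j [ 0.36  0.43  1.9  -0.    0.82  0.27]
turn [-0.04  0.01  0.  ] n 0.0 | trans [0.0006 0.0001 0.0702] n 1.4
```

View pics/w9.png

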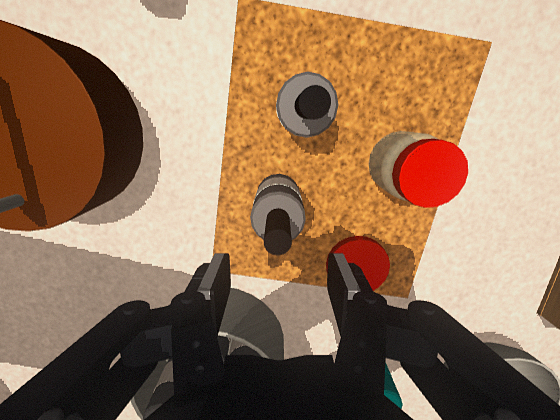

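```bash
python3 - <<'E'
from h import *
f=np.load('w9.npy',allow_pickle=True).item()
print('B1',onz(f,(278,243),.128).round(4),'proj TCP',proj(f,[.5049,.2204,.1602]),'B2',onz(f,(316,100),.128).round(4))
E
```

```text
B1 [0.505  0.2197 0.128 ] proj TCP [[277.83962103 266.22203617]] B2 [0.5184 0.3074 0.128 ]
```

Emit:
servo_tool([
  {"gripper": 60, "translation": [0, 0, 0.03], "turn": [0, 0, 0]},
  {"gripper": 60, "translation": [0, 0, 0.025], "turn": [0, 0, 0]},
  {"gripper": 60, "translation": [0, 0, 0.015], "turn": [0, 0, 0]},
  {"gripper": 60, "translation": [0, 0, 0], "turn": [0, 0, 0]},
  {"gripper": 60, "translation": [0, 0, 0], "turn": [0, 0, 0]},
])

```text
time: 13.55
tcp_pos: [0.5056, 0.2213, 0.0915]
tcp_rot: [0.0, 0.675, 0.738, 0.001]
contact_force: [0.2, -0.6, 1.0]
finger_gap: 0.0513
```

Emit:
servo_tool([
  {"gripper": 0, "translation": [0, 0, 0], "turn": [0, 0, 0]},
  {"gripper": 0, "translation": [0, 0, 0], "turn": [0, 0, 0]},
  {"gripper": 0, "translation": [0, 0, 0], "turn": [0, 0, 0]},
  {"gripper": 0, "translation": [0, 0, 0], "turn": [0, 0, 0]},
  {"gripper": 0, "translation": [0, 0, 0], "turn": [0, 0, 0]},
  {"gripper": 0, "translation": [0, 0, 0], "turn": [0, 0, 0]},
])

```text
time: 14.15
tcp_pos: [0.5052, 0.2214, 0.091]
tcp_rot: [0.0, 0.675, 0.738, 0.001]
contact_force: [-1.4, -1.2, 11.3]
finger_gap: 0.0169
```

```bash
python3 - <<'E'
from h import *
plan([(.505,.221,.24,95),(.45,.0262,.24,95)])
E
```

```text
t 14.15 tcp [0.5052 0.2214 0.091 ] psi 95.07 F [-1.4 -1.2 11.3] gap 0.0169 j [ 0.36  0.53  1.95 -0.    0.66  0.27]
turn [ 0.1  -0.03  0.07] n 0.0 | trans [-0.0004 -0.0002 -0.149 ] n 3.0
turn [0. 0. 0.] n 0.0 | trans [-0.1893 -0.0718  0.    ] n 4.0
```

Emit:
servo_tool([
  {"gripper": 0, "translation": [0, 0, -0.01], "turn": [0, 0, 0]},
  {"gripper": 0, "translation": [0, 0, -0.03], "turn": [0, 0, 0]},
  {"gripper": 0, "translation": [0, 0, -0.04], "turn": [0, 0, 0]},
  {"gripper": 0, "translation": [0, 0, -0.04], "turn": [0, 0, 0]},
  {"gripper": 0, "translation": [-0.02, -0.008, -0.02], "turn": [0, 0, 0]},
  {"gripper": 0, "translation": [-0.035, -0.013, -0.009], "turn": [0, 0, 0]},
  {"gripper": 0, "translation": [-0.04, -0.015, 0], "turn": [0, 0, 0]},
  {"gripper": 0, "translation": [-0.04, -0.015, 0], "turn": [0, 0, 0]},
  {"gripper": 0, "translation": [-0.035, -0.013, 0], "turn": [0, 0, 0]},
  {"gripper": 0, "translation": [-0.019, -0.008, 0], "turn": [0, 0, 0]},
  {"gripper": 0, "translation": [0, 0, 0], "turn": [0, 0, 0]},
  {"gripper": 0, "translation": [0, 0, 0], "turn": [0, 0, 0]},
])

```text
time: 15.35
tcp_pos: [0.4496, 0.0263, 0.2395]
tcp_rot: [0.0, 0.676, 0.737, 0.0]
contact_force: [-0.3, 0.7, -1.1]
finger_gap: 0.0166
```

```bash
python3 - <<'E'
from h import *
plan([(.45,.0262,.24,95)])
for n in('wrist','top','scene'):
    f=grab(n,n+'10.png'); np.save(n+'10.npy',f,allow_pickle=True)
a=cv2.imread('pics/scene10.png');b=cv2.imread('pics/top10.png')
cv2.imwrite('pics/c17.png',np.hstack([cv2.resize(a[130:270,190:320],(371,400),interpolation=cv2.INTER_CUBIC),cv2.resize(b[150:270,220:340],(400,400),interpolation=cv2.INTER_CUBIC)]))
E
```

```text
t 15.35 tcp [0.4496 0.0263 0.2395] psi 94.99 F [-0.3  0.7 -1.1] gap 0.0166 j [-0.01  0.19  2.02  0.    0.93 -0.1 ]
turn [ 0.06 -0.   -0.01] n 0.0 | trans [-0.0002  0.0004 -0.0005] n 0.0
```

View pics/wrist10.png

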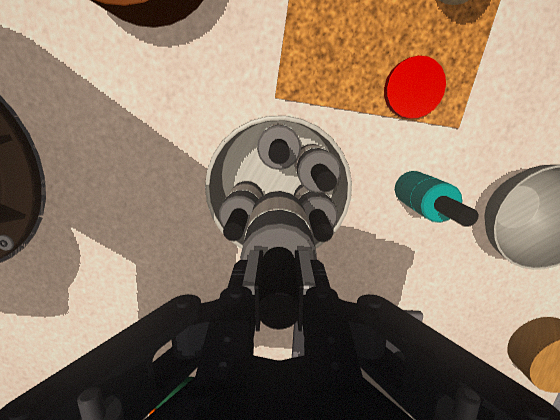

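View pics/c17.png

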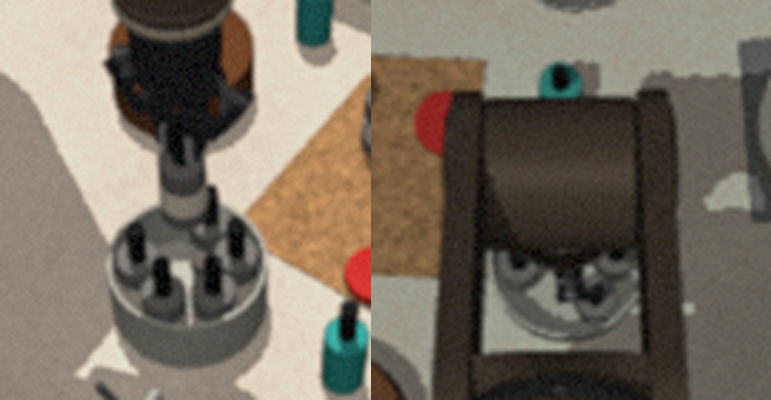

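```bash
python3 - <<'E'
import cv2
b=cv2.imread('pics/wrist10.png')
cv2.imwrite('pics/c18.png',cv2.resize(b[105:265,200:360],None,fx=5,fy=5,interpolation=cv2.INTER_CUBIC)[:,:][0:600])
cv2.imwrite('pics/c18.png',cv2.resize(b[105:265,200:360],None,fx=3.7,fy=3.7,interpolation=cv2.INTER_CUBIC))
E
```

```text
(no output)
```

View pics/c18.png

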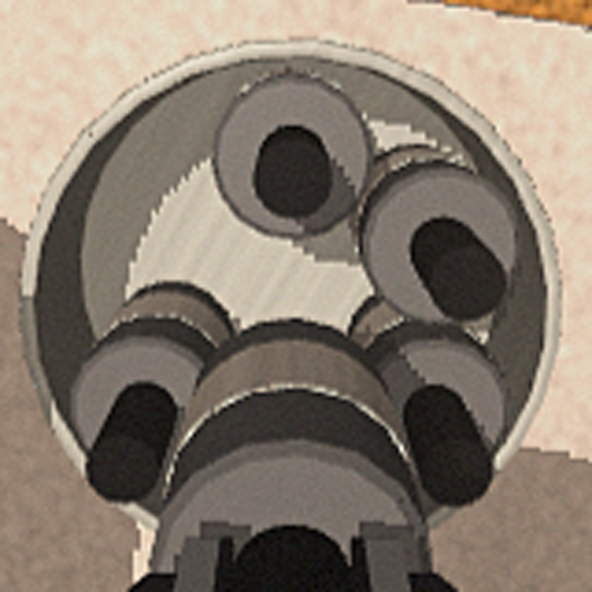

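```bash
python3 - <<'E'
from h import *
from scipy.optimize import least_squares
f=np.load('wrist10.npy',allow_pickle=True).item()
ca=lambda x,y:((x+.5)/3.7-.5+200,(y+.5)/3.7-.5+105)
caps=[(294,181),(467,281),(455,467),(123,462)]
C=[onz(f,ca(*c),.13) for c in caps]
ang=np.radians([-60,-120,-180,60])
def res(p):
    o=[]
    for c,a in zip(C,ang): o+=[p[0]+.0475*np.cos(p[2]+a)-c[0],p[1]+.0475*np.sin(p[2]+a)-c[1]]
    return o
r=least_squares(res,[.45,.024,np.radians(156)]);print('caps fit',r.x[:2].round(4),np.degrees(r.x[2]).round(2),(np.array(r.fun)*1000).round(1))
rim=[(22,290),(562,290),(295,40),(100,125),(490,130),(40,400),(545,390)]
P=np.array([onz(f,ca(*c),.075)[:2] for c in rim])
r2=least_squares(lambda p:np.hypot(*(P-p).T)-.0785,[.45,.024]);print('rim',r2.x.round(4),(r2.fun*1000).round(1))
# held bottle: body circle projections for foot z .1515 and shoulder .2315, centre (.4496,.0263)
for z in(.1515,.2315):
    th=np.linspace(0,2*np.pi,73); q=proj(f,[(.4496+.022*np.cos(t),.0263+.022*np.sin(t),z) for t in th]); q=(np.array(q)-[200,105]+.5)*3.7-.5
    print(z,'x',q[:,0].min().round(),q[:,0].max().round(),'y',q[:,1].min().round(),q[:,1].max().round())
E
```

```text
caps fit [0.4495 0.0271] 154.07 [-0.2  1.4  0.2  0.1  0.2 -0.7 -0.3 -0.8]
rim [0.45   0.0248] [-0.8 -0.5  0.7 -1.1 -0.7 -1.3 -1.8]
0.1515 x 191.0 390.0 y 310.0 498.0
0.2315 x 145.0 435.0 y 436.0 698.0
```

The held bottle's outline matches the predicted axis to within about 1.5 mm, and the hexagon fit agrees, so I lower it into the centre.

Emit:
servo_tool([
  {"gripper": 0, "translation": [0.0006, 0, 0.015], "turn": [0, 0, 0]},
  {"gripper": 0, "translation": [0, 0, 0.025], "turn": [0, 0, 0]},
  {"gripper": 0, "translation": [0, 0, 0.02], "turn": [0, 0, 0]},
  {"gripper": 0, "translation": [0, 0, 0.015], "turn": [0, 0, 0]},
  {"gripper": 0, "translation": [0, 0, 0.015], "turn": [0, 0, 0]},
  {"gripper": 0, "translation": [0, 0, 0], "turn": [0, 0, 0]},
])

```text
time: 16.1
tcp_pos: [0.4485, 0.0279, 0.1473]
tcp_rot: [-0.001, 0.675, 0.738, -0.001]
contact_force: [0.2, 0.2, 0.2]
finger_gap: 0.0165
```

```bash
python3 - <<'E'
from h import *
plan([(.4497,.0268,.093,95)])
for n in('wrist','scene'):
    f=grab(n,n+'11.png'); np.save(n+'11.npy',f,allow_pickle=True)
a=cv2.imread('pics/scene11.png');b=cv2.imread('pics/wrist11.png')
cv2.imwrite('pics/c19.png',np.hstack([cv2.resize(a[140:270,190:320],(360,360),interpolation=cv2.INTER_CUBIC),cv2.resize(b[100:300,180:380],(400,400),interpolation=cv2.INTER_CUBIC)[:360]]))
E
```

```text
t 16.1 tcp [0.4485 0.0279 0.1473] psi 95.14 F [0.2 0.2 0.2] gap 0.0165 j [-0.01  0.33  2.13  0.    0.69 -0.1 ]
turn [-0.17 -0.02  0.14] n 0.0 | trans [-0.0012  0.0011  0.0543] n 1.1
```

View pics/c19.png

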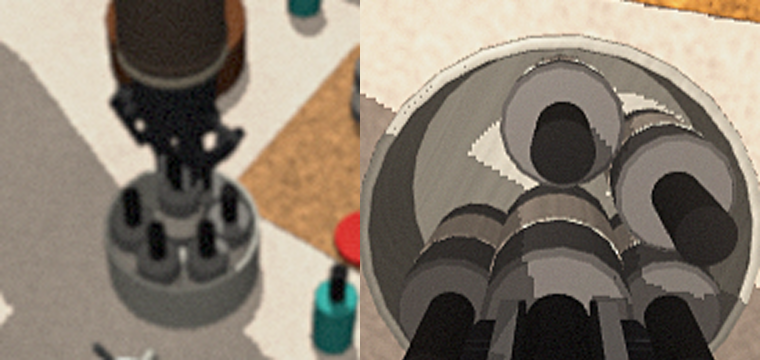

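Emit:
servo_tool([
  {"gripper": 0, "translation": [0, 0, 0.012], "turn": [0, 0, 0]},
  {"gripper": 0, "translation": [0, 0, 0.012], "turn": [0, 0, 0]},
  {"gripper": 0, "translation": [0, 0, 0.012], "turn": [0, 0, 0]},
  {"gripper": 0, "translation": [0, 0, 0.008], "turn": [0, 0, 0]},
  {"gripper": 0, "translation": [0, 0, 0.005], "turn": [0, 0, 0]},
  {"gripper": 0, "translation": [0, 0, 0.002], "turn": [0, 0, 0]},
  {"gripper": 0, "translation": [0, 0, 0], "turn": [0, 0, 0]},
  {"gripper": 0, "translation": [0, 0, 0], "turn": [0, 0, 0]},
])

```text
time: 17.0
tcp_pos: [0.4497, 0.0271, 0.0982]
tcp_rot: [0.0, 0.675, 0.738, 0.0]
contact_force: [-0.0, -0.2, -1.3]
finger_gap: 0.0166
```

Emit:
servo_tool([
  {"gripper": 0, "translation": [0, 0, 0.002], "turn": [0, 0, 0]},
  {"gripper": 0, "translation": [0, 0, 0.0015], "turn": [0, 0, 0]},
  {"gripper": 0, "translation": [0, 0, 0.001], "turn": [0, 0, 0]},
  {"gripper": 0, "translation": [0, 0, 0], "turn": [0, 0, 0]},
])

```text
time: 17.4
tcp_pos: [0.4493, 0.0271, 0.0932]
tcp_rot: [-0.0, 0.675, 0.738, -0.0]
contact_force: [-0.5, -0.6, -0.6]
finger_gap: 0.0164
```

Emit:
servo_tool([
  {"gripper": 0, "translation": [0, 0, 0.001], "turn": [0, 0, 0]},
  {"gripper": 0, "translation": [0, 0, 0], "turn": [0, 0, 0]},
])

```text
time: 17.6
tcp_pos: [0.4496, 0.0271, 0.093]
tcp_rot: [0.0, 0.675, 0.738, 0.0]
contact_force: [-3.5, -0.3, 18.4]
finger_gap: 0.0163
```

On the floor (contact 18 N at the expected height), so I release with a small opening.

Emit:
servo_tool([
  {"gripper": 0, "translation": [0, 0, -0.0007], "turn": [0, 0, 0]},
  {"gripper": 24, "translation": [0, 0, 0], "turn": [0, 0, 0]},
  {"gripper": 30, "translation": [0, 0, 0], "turn": [0, 0, 0]},
  {"gripper": 34, "translation": [0, 0, 0], "turn": [0, 0, 0]},
  {"gripper": 34, "translation": [0, 0, 0], "turn": [0, 0, 0]},
  {"gripper": 34, "translation": [0, 0, -0.01], "turn": [0, 0, 0]},
  {"gripper": 34, "translation": [0, 0, -0.02], "turn": [0, 0, 0]},
  {"gripper": 34, "translation": [0, 0, -0.04], "turn": [0, 0, 0]},
  {"gripper": 34, "translation": [0, 0, -0.04], "turn": [0, 0, 0]},
  {"gripper": 40, "translation": [0, 0, -0.03], "turn": [0, 0, 0]},
  {"gripper": 60, "translation": [0, 0, 0], "turn": [0, 0, 0]},
])

```text
time: 18.7
tcp_pos: [0.4515, 0.0271, 0.2375]
tcp_rot: [0.003, 0.675, 0.738, 0.002]
contact_force: [-0.2, -0.5, -1.3]
finger_gap: 0.0474
```

```bash
python3 - <<'E'
from h import *
plan([(.518,.306,.235,95),(.518,.306,.16,95)])
for n in('wrist','scene'):
    f=grab(n,n+'12.png'); np.save(n+'12.npy',f,allow_pickle=True)
a=cv2.imread('pics/scene12.png');b=cv2.imread('pics/wrist12.png')
cv2.imwrite('pics/c20.png',np.hstack([cv2.resize(a[140:270,190:320],(360,360),interpolation=cv2.INTER_CUBIC),cv2.resize(b[100:300,180:380],(400,400),interpolation=cv2.INTER_CUBIC)[:360]]))
E
```

```text
t 18.7 tcp [0.4515 0.0271 0.2375] psi 95.07 F [-0.2 -0.5 -1.3] gap 0.0474 j [-0.01  0.19  2.03  0.    0.92 -0.1 ]
turn [0.39 0.04 0.07] n 0.0 | trans [0.272  0.0906 0.0025] n 5.7
turn [0. 0. 0.] n 0.0 | trans [0.    0.    0.075] n 1.5
```

View pics/c20.png

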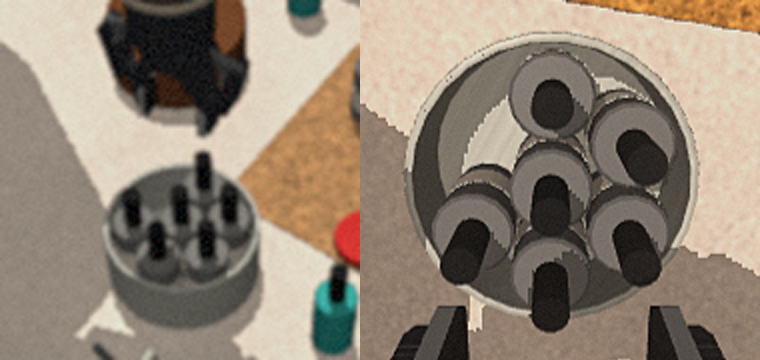

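The centre bottle stands upright inside the ring. Next is the second bottle.

Emit:
servo_tool([
  {"gripper": 60, "translation": [0.025, 0.008, 0], "turn": [0, 0, 0]},
  {"gripper": 60, "translation": [0.042, 0.014, 0], "turn": [0, 0, 0]},
  {"gripper": 60, "translation": [0.042, 0.014, 0], "turn": [0, 0, 0]},
  {"gripper": 60, "translation": [0.042, 0.014, 0], "turn": [0, 0, 0]},
  {"gripper": 60, "translation": [0.042, 0.014, 0], "turn": [0, 0, 0]},
  {"gripper": 60, "translation": [0.042, 0.014, 0.015], "turn": [0, 0, 0]},
  {"gripper": 60, "translation": [0.037, 0.0126, 0.025], "turn": [0, 0, 0]},
  {"gripper": 60, "translation": [0, 0, 0.035], "turn": [0, 0, 0]},
  {"gripper": 60, "translation": [0, 0, 0], "turn": [0, 0, 0]},
  {"gripper": 60, "translation": [0, 0, 0], "turn": [0, 0, 0]},
])

```text
time: 19.8
tcp_pos: [0.5146, 0.3053, 0.1573]
tcp_rot: [-0.001, 0.675, 0.738, -0.002]
contact_force: [-0.1, -0.4, 0.5]
finger_gap: 0.0513
```

```bash
python3 - <<'E'
from h import *
plan([(.518,.306,.09,95)])
f=grab('wrist','w13.png'); np.save('w13.npy',f,allow_pickle=True); s,R=state()
print(proj(f,s['tcp_pos']))
E
```

```text
t 19.8 tcp [0.5146 0.3053 0.1573] psi 95.07 F [-0.1 -0.4  0.5] gap 0.0513 j [ 0.48  0.49  1.79 -0.    0.86  0.4 ]
turn [-0.18  0.08  0.07] n 0.0 | trans [0.0004 0.0035 0.0673] n 1.3
[[279.62858546 267.1026751 ]]
```

View pics/w13.png

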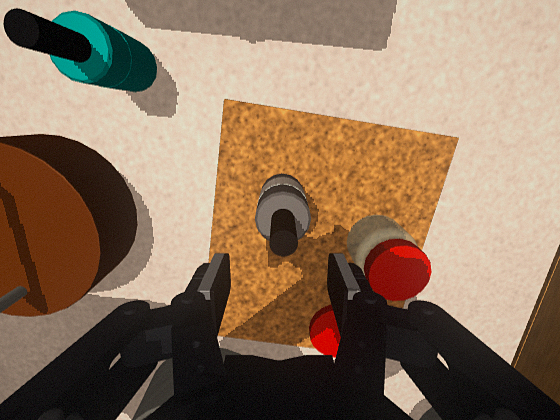

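The cap is at (284,244) and the jaw centre at 280, so I shift by 3.5 mm and descend.

Emit:
servo_tool([
  {"gripper": 60, "translation": [0.0004, 0.0035, 0.015], "turn": [0, 0, 0]},
  {"gripper": 60, "translation": [0, 0, 0.025], "turn": [0, 0, 0]},
  {"gripper": 60, "translation": [0, 0, 0.018], "turn": [0, 0, 0]},
  {"gripper": 60, "translation": [0, 0, 0.009], "turn": [0, 0, 0]},
  {"gripper": 60, "translation": [0, 0, 0], "turn": [0, 0, 0]},
  {"gripper": 60, "translation": [0, 0, 0], "turn": [0, 0, 0]},
])

```text
time: 20.45
tcp_pos: [0.5197, 0.3068, 0.0919]
tcp_rot: [0.0, 0.675, 0.738, 0.001]
contact_force: [0.1, 0.2, 0.7]
finger_gap: 0.0511
```

Emit:
servo_tool([
  {"gripper": 0, "translation": [0, 0, 0], "turn": [0, 0, 0]},
  {"gripper": 0, "translation": [0, 0, 0], "turn": [0, 0, 0]},
  {"gripper": 0, "translation": [0, 0, 0], "turn": [0, 0, 0]},
  {"gripper": 0, "translation": [0, 0, 0], "turn": [0, 0, 0]},
  {"gripper": 0, "translation": [0, 0, 0], "turn": [0, 0, 0]},
  {"gripper": 0, "translation": [0, 0, 0], "turn": [0, 0, 0]},
])

```text
time: 21.05
tcp_pos: [0.5195, 0.307, 0.0917]
tcp_rot: [0.0, 0.675, 0.738, 0.001]
contact_force: [0.2, 0.0, 7.5]
finger_gap: 0.0168
```

```bash
python3 - <<'E'
from h import *
plan([(.518,.306,.24,95),(.4068,.0473,.24,95)])
E
```

```text
t 21.05 tcp [0.5195 0.307  0.0917] psi 95.07 F [0.2 0.  7.5] gap 0.0168 j [0.48 0.58 1.83 0.   0.73 0.4 ]
turn [ 0.06 -0.03  0.07] n 0.0 | trans [-0.0009 -0.0015 -0.1483] n 3.0
turn [0. 0. 0.] n 0.0 | trans [-0.248  -0.1333  0.    ] n 5.6
```

Emit:
servo_tool([
  {"gripper": 0, "translation": [0, 0, -0.01], "turn": [0, 0, 0]},
  {"gripper": 0, "translation": [0, 0, -0.03], "turn": [0, 0, 0]},
  {"gripper": 0, "translation": [0, 0, -0.04], "turn": [0, 0, 0]},
  {"gripper": 0, "translation": [0, 0, -0.04], "turn": [0, 0, 0]},
  {"gripper": 0, "translation": [-0.02, -0.011, -0.02], "turn": [0, 0, 0]},
  {"gripper": 0, "translation": [-0.035, -0.019, -0.009], "turn": [0, 0, 0]},
  {"gripper": 0, "translation": [-0.04, -0.022, 0], "turn": [0, 0, 0]},
  {"gripper": 0, "translation": [-0.04, -0.022, 0], "turn": [0, 0, 0]},
  {"gripper": 0, "translation": [-0.04, -0.022, 0], "turn": [0, 0, 0]},
  {"gripper": 0, "translation": [-0.035, -0.019, 0], "turn": [0, 0, 0]},
  {"gripper": 0, "translation": [-0.025, -0.0135, 0], "turn": [0, 0, 0]},
  {"gripper": 0, "translation": [-0.0139, -0.0063, 0], "turn": [0, 0, 0]},
])

```text
time: 22.25
tcp_pos: [0.4054, 0.0452, 0.2406]
tcp_rot: [0.0, 0.676, 0.737, -0.0]
contact_force: [-0.2, 0.6, -1.5]
finger_gap: 0.0167
```

Emit:
servo_tool([
  {"gripper": 0, "translation": [0, 0, 0], "turn": [0, 0, 0]},
  {"gripper": 0, "translation": [0, 0, 0], "turn": [0, 0, 0]},
])

```text
time: 22.45
tcp_pos: [0.407, 0.047, 0.2405]
tcp_rot: [0.0, 0.676, 0.737, 0.0]
contact_force: [0.5, 0.6, -1.9]
finger_gap: 0.0163
```

```bash
python3 - <<'E'
from h import *
plan([(.4068,.0473,.24,95)])
for n in('wrist','top','scene'):
    f=grab(n,n+'14.png'); np.save(n+'14.npy',f,allow_pickle=True)
b=cv2.imread('pics/wrist14.png');cv2.imwrite('pics/c21.png',cv2.resize(b[105:305,200:400],None,fx=3,fy=3,interpolation=cv2.INTER_CUBIC))
E
```

```text
t 22.45 tcp [0.407  0.047  0.2405] psi 95.01 F [ 0.5  0.6 -1.9] gap 0.0163 j [ 0.04  0.13  2.1   0.    0.91 -0.05]
turn [ 0.05 -0.01  0.01] n 0.0 | trans [ 0.0003 -0.0002  0.0005] n 0.0
```

View pics/c21.png

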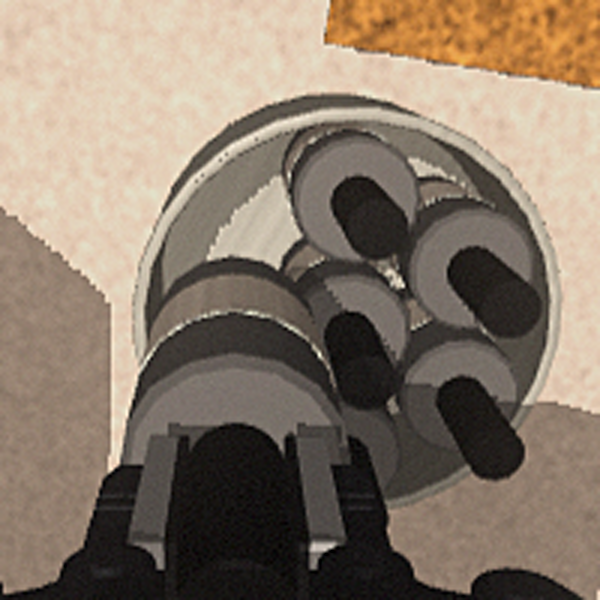

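View pics/scene14.png

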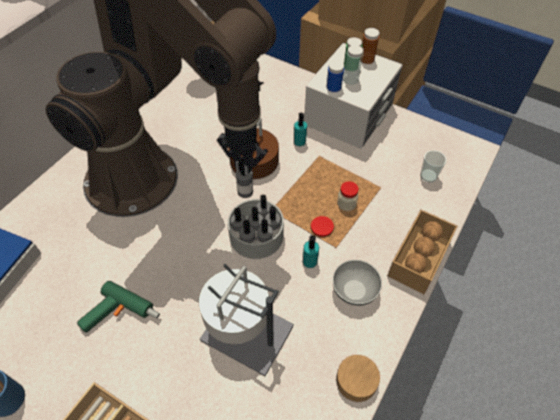

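```bash
python3 - <<'E'
from h import *
from scipy.optimize import least_squares
f=np.load('wrist14.npy',allow_pickle=True).item()
ca=lambda x,y:((x+.5)/3-.5+200,(y+.5)/3-.5+105)
caps=[(377,227),(511,307),(494,449),(367,378)]
C=[onz(f,ca(*c),.13) for c in caps]
ang=np.radians([-60,-120,-180,0]);rr=[.0475]*3+[0]
def res(p):
    o=[]
    for c,a,q in zip(C,ang,rr): o+=[p[0]+q*np.cos(p[2]+a)-c[0],p[1]+q*np.sin(p[2]+a)-c[1]]
    return o
r=least_squares(res,[.45,.024,np.radians(156)]);print('caps fit',r.x[:2].round(4),np.degrees(r.x[2]).round(2),(np.array(r.fun)*1000).round(1))
for c in C: print(c.round(4))
rim=[(135,300),(562,290),(360,107),(215,155),(490,145),(560,340),(405,503)]
P=np.array([onz(f,ca(*c),.075)[:2] for c in rim])
r2=least_squares(lambda p:np.hypot(*(P-p).T)-.0785,[.45,.024]);print('rim',r2.x.round(4),(r2.fun*1000).round(1))
for z in(.1518,.2318):
    th=np.linspace(0,2*np.pi,73); q=proj(f,[(.407+.022*np.cos(t),.047+.022*np.sin(t),z) for t in th]); q=(np.array(q)-[200,105]+.5)*3-.5
    print(z,'x',q[:,0].min().round(),q[:,0].max().round(),'y',q[:,1].min().round(),q[:,1].max().round())
g=r.x; print('gap_side',g[0]+.0475*np.cos(g[2]),g[1]+.0475*np.sin(g[2]))
E
```

```text
caps fit [0.4493 0.0274] 154.24 [-0.1  0.5 -0.3  0.3  0.2 -0.6  0.2 -0.2]
[0.4458 0.0743 0.13  ]
[0.4888 0.0538 0.13  ]
[0.4918 0.0074 0.13  ]
[0.4491 0.0275 0.13  ]
rim [0.45  0.027] [-0.7 -0.9 -1.2 -0.7  0.9 -0.4 -1.3]
0.1518 x 155.0 315.0 y 250.0 403.0
0.2318 x 118.0 351.0 y 352.0 564.0
gap_side 0.40647097592832815 0.04802523635767082
```

The hexagon fit gives gap_side at (0.4065,0.048), and the bottle is held at (0.407,0.047), so I lower it.

Emit:
servo_tool([
  {"gripper": 0, "translation": [0.0007, -0.0002, 0.015], "turn": [0, 0, 0]},
  {"gripper": 0, "translation": [0, 0, 0.02], "turn": [0, 0, 0]},
  {"gripper": 0, "translation": [0, 0, 0.015], "turn": [0, 0, 0]},
  {"gripper": 0, "translation": [0, 0, 0.01], "turn": [0, 0, 0]},
  {"gripper": 0, "translation": [0, 0, 0], "turn": [0, 0, 0]},
])

```text
time: 23.1
tcp_pos: [0.4059, 0.048, 0.179]
tcp_rot: [-0.001, 0.675, 0.738, -0.001]
contact_force: [-0.2, 0.2, -0.7]
finger_gap: 0.0165
```

```bash
python3 - <<'E'
from h import *
plan([(.4066,.0475,.0938,95)])
for n in('wrist','scene'):
    f=grab(n,n+'15.png'); np.save(n+'15.npy',f,allow_pickle=True)
a=cv2.imread('pics/scene15.png');b=cv2.imread('pics/wrist15.png')
cv2.imwrite('pics/c22.png',np.hstack([cv2.resize(a[140:270,190:320],(360,360),interpolation=cv2.INTER_CUBIC),cv2.resize(b[100:300,180:380],(400,400),interpolation=cv2.INTER_CUBIC)[:360]]))
E
```

```text
t 23.1 tcp [0.4059 0.048  0.179 ] psi 95.11 F [-0.2  0.2 -0.7] gap 0.0165 j [ 0.04  0.22  2.18  0.    0.75 -0.05]
turn [-0.12 -0.01  0.11] n 0.0 | trans [-0.0006  0.0006  0.0852] n 1.7
```

View pics/c22.png

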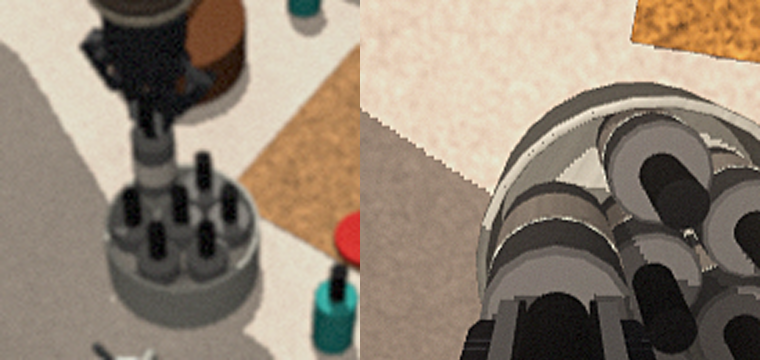

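Emit:
servo_tool([
  {"gripper": 0, "translation": [0, 0.0005, 0.006], "turn": [0, 0, 0]},
  {"gripper": 0, "translation": [0, 0, 0.006], "turn": [0, 0, 0]},
  {"gripper": 0, "translation": [0, 0, 0.006], "turn": [0, 0, 0]},
  {"gripper": 0, "translation": [0, 0, 0], "turn": [0, 0, 0]},
])

```text
time: 23.6
tcp_pos: [0.4065, 0.0476, 0.1613]
tcp_rot: [-0.0, 0.675, 0.738, -0.0]
contact_force: [-0.3, -0.4, -1.3]
finger_gap: 0.0168
```

Emit:
servo_tool([
  {"gripper": 0, "translation": [0, 0, 0.008], "turn": [0, 0, 0]},
  {"gripper": 0, "translation": [0, 0, 0.01], "turn": [0, 0, 0]},
  {"gripper": 0, "translation": [0, 0, 0.01], "turn": [0, 0, 0]},
  {"gripper": 0, "translation": [0, 0, 0.01], "turn": [0, 0, 0]},
  {"gripper": 0, "translation": [0, 0, 0], "turn": [0, 0, 0]},
])

```text
time: 24.1
tcp_pos: [0.4061, 0.0476, 0.1225]
tcp_rot: [-0.001, 0.675, 0.738, -0.001]
contact_force: [0.8, -0.9, -0.4]
finger_gap: 0.0169
```

Emit:
servo_tool([
  {"gripper": 0, "translation": [0, 0, 0.01], "turn": [0, 0, 0]},
  {"gripper": 0, "translation": [0, 0, 0.007], "turn": [0, 0, 0]},
  {"gripper": 0, "translation": [0, 0, 0.004], "turn": [0, 0, 0]},
  {"gripper": 0, "translation": [0, 0, 0.002], "turn": [0, 0, 0]},
  {"gripper": 0, "translation": [0, 0, 0], "turn": [0, 0, 0]},
])

```text
time: 24.6
tcp_pos: [0.4069, 0.0476, 0.1008]
tcp_rot: [-0.0, 0.675, 0.738, -0.0]
contact_force: [0.5, -0.1, -0.5]
finger_gap: 0.0163
```

Emit:
servo_tool([
  {"gripper": 0, "translation": [0, 0, 0.003], "turn": [0, 0, 0]},
  {"gripper": 0, "translation": [0, 0, 0.002], "turn": [0, 0, 0]},
  {"gripper": 0, "translation": [0, 0, 0.0012], "turn": [0, 0, 0]},
  {"gripper": 0, "translation": [0, 0, 0], "turn": [0, 0, 0]},
])

```text
time: 25.0
tcp_pos: [0.4069, 0.0477, 0.0947]
tcp_rot: [-0.0, 0.675, 0.738, -0.0]
contact_force: [0.1, -0.0, -0.6]
finger_gap: 0.0165
```

Emit:
servo_tool([
  {"gripper": 0, "translation": [0, 0, 0.001], "turn": [0, 0, 0]},
  {"gripper": 0, "translation": [0, 0, 0.0005], "turn": [0, 0, 0]},
  {"gripper": 0, "translation": [0, 0, 0], "turn": [0, 0, 0]},
])

```text
time: 25.3
tcp_pos: [0.4072, 0.0477, 0.0937]
tcp_rot: [0.0, 0.675, 0.738, 0.0]
contact_force: [-2.4, -0.7, 11.7]
finger_gap: 0.0166
```

On the floor (11.7 N at z 0.0937, as expected). I release and rise.

Emit:
servo_tool([
  {"gripper": 0, "translation": [0, 0, -0.0005], "turn": [0, 0, 0]},
  {"gripper": 24, "translation": [0, 0, 0], "turn": [0, 0, 0]},
  {"gripper": 30, "translation": [0, 0, 0], "turn": [0, 0, 0]},
  {"gripper": 34, "translation": [0, 0, 0], "turn": [0, 0, 0]},
  {"gripper": 34, "translation": [0, 0, 0], "turn": [0, 0, 0]},
  {"gripper": 34, "translation": [0, 0, -0.01], "turn": [0, 0, 0]},
  {"gripper": 34, "translation": [0, 0, -0.02], "turn": [0, 0, 0]},
  {"gripper": 34, "translation": [0, 0, -0.04], "turn": [0, 0, 0]},
  {"gripper": 34, "translation": [0, 0, -0.04], "turn": [0, 0, 0]},
  {"gripper": 40, "translation": [0, 0, -0.04], "turn": [0, 0, 0]},
  {"gripper": 60, "translation": [0.02, 0, -0.03], "turn": [0, 0, 0]},
  {"gripper": 60, "translation": [0.02, 0, 0], "turn": [0, 0, 0]},
])

```text
time: 26.5
tcp_pos: [0.4053, 0.088, 0.2784]
tcp_rot: [0.002, 0.676, 0.737, 0.003]
contact_force: [-0.0, 0.0, -1.0]
finger_gap: 0.0512
```

Emit:
servo_tool([
  {"gripper": 60, "translation": [0.03, 0.02, 0], "turn": [0, 0, 0]},
  {"gripper": 60, "translation": [0.03, 0.02, 0], "turn": [0, 0, 0]},
  {"gripper": 60, "translation": [0, 0, 0], "turn": [0, 0, 0]},
  {"gripper": 60, "translation": [0, 0, 0], "turn": [0, 0, 0]},
])

```text
time: 26.9
tcp_pos: [0.4377, 0.1512, 0.2741]
tcp_rot: [-0.0, 0.675, 0.738, -0.0]
contact_force: [-0.4, -0.5, 0.2]
finger_gap: 0.0512
```

```bash
python3 - <<'E'
from h import *
plan([])
for n in('wrist','top','scene'):
    f=grab(n,n+'16.png'); np.save(n+'16.npy',f,allow_pickle=True)
b=cv2.imread('pics/wrist16.png'); a=cv2.imread('pics/scene16.png')
cv2.imwrite('pics/c23.png',np.hstack([cv2.resize(a[170:370,180:330],(390,520),interpolation=cv2.INTER_CUBIC),cv2.resize(b[130:310,170:310],(404,520),interpolation=cv2.INTER_CUBIC)]))
E
```

```text
t 26.9 tcp [0.4377 0.1512 0.2741] psi 95.16 F [-0.4 -0.5  0.2] gap 0.0512 j [ 0.27  0.17  1.95 -0.    1.02  0.18]
```

View pics/c23.png

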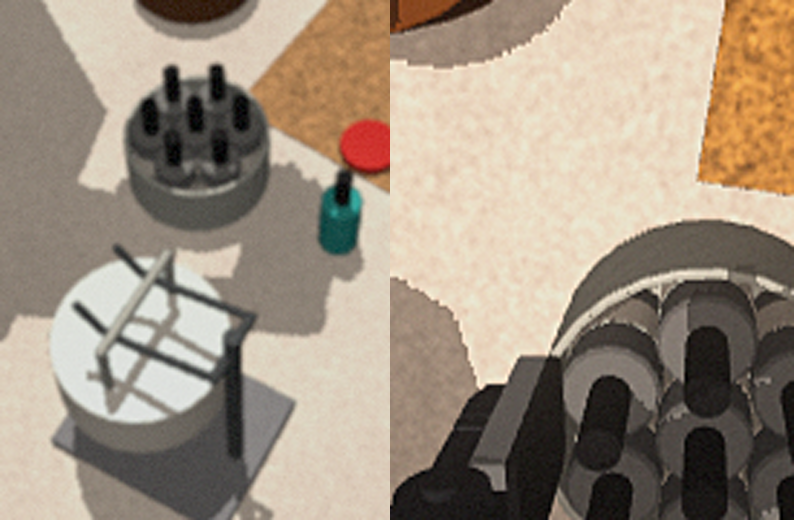

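View pics/scene16.png

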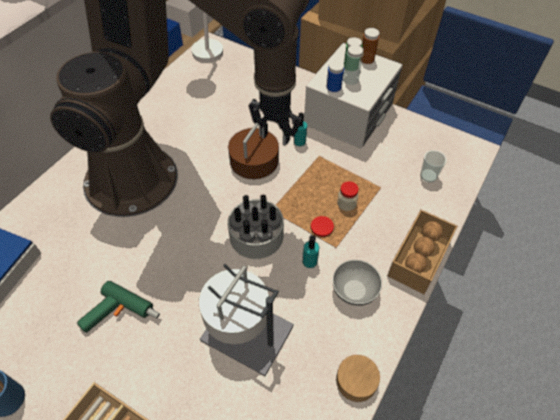

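View pics/wrist16.png

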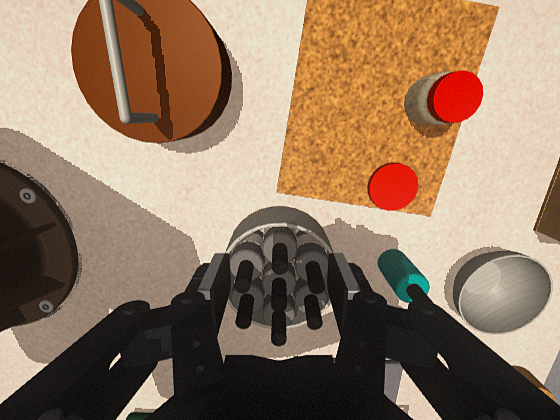

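The final views show seven caps forming a regular hexagon at equal height. The cover hangs on both prongs, and the jar, lid, bowl, glue gun and look-alikes are unmoved. I do one overlay check and then hand in.

```bash
python3 - <<'E'
from h import *
f=np.load('scene16.npy',allow_pickle=True).item()
a=cv2.resize(cv2.imread('pics/scene16.png')[180:270,215:300],None,fx=6,fy=6,interpolation=cv2.INTER_CUBIC)
c=(.4493,.0272);P=[(c[0],c[1],.13)]+[(c[0]+.0475*np.cos(np.radians(154.4+60*k)),c[1]+.0475*np.sin(np.radians(154.4+60*k)),.13) for k in range(6)]
for q in proj(f,P): 
    q=(q-[215,180]+.5)*6; cv2.circle(a,(int(q[0]),int(q[1])),5,(0,0,255),-1)
cv2.imwrite('pics/c24.png',a)
b0=cv2.imread('pics/scene0.png').astype(int);b1=cv2.imread('pics/scene16.png').astype(int)
E
```

```text
(no output)
```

View pics/c24.png

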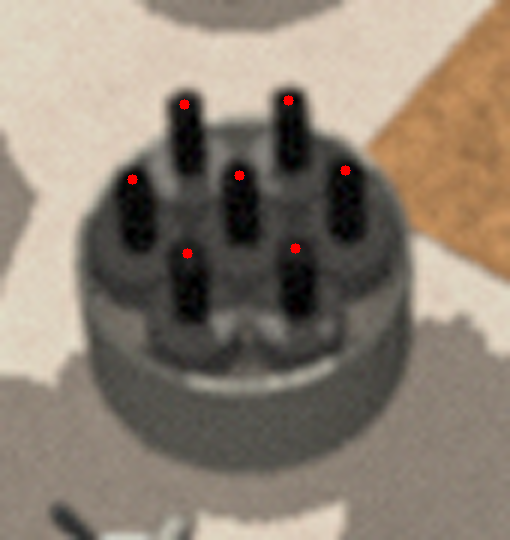

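All seven caps lie on the predicted hexagon points (red dots), so I hand the job in.

```bash
python3 - <<'E'
from cell import ctrl
print(ctrl.finish_job())
E
```

```text
the job is handed in; nothing more can be done
None
```

The job is handed in at about 27 s of the 72 s allowed. The white cover hangs by its grip bar on both prongs, and the two grey bottles stand in the caddy, one in the centre and one in the side gap.

- **Order and handling:** I hung the cover first, then packed the nearer bottle in the centre and the farther one in the side gap. Both bottles were set on the floor, with 18 N and 12 N of contact, before I released them. The highest wrist force I saw reported was about 18 N.
- **Bottle identity:** Nothing in the images told tube_a from tube_b, so I took the nearer bottle as the first one.
- **Last checks:** The seven caps match the predicted hexagon at equal height, and the cover hangs still on both prongs. The jar, its lid, the bowl, the glue gun and the look-alikes looked unmoved. The gripper is clear and touching nothing.
- **Disagreements:** The cameras differed by 2 to 4 mm on the caddy centre. I used the wrist camera's hexagon fit, which agreed with itself to within about 1.5 mm. The pads read about 1 to 2 mm narrower than the parts they held, with no sign of slipping.

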